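Pack the repair kit from drying rack, vise and bench

ROBOT

A 6-joint arm with a two-finger parallel gripper is mounted at the origin on the work surface. World frame = base frame: x ahead of the robot, y to its left, z up, the work surface at z = 0. Lengths are in mm, angles in rad, forces in N, time in s.
With the tool pointing down it reaches from about 375 to 975 mm from the base axis. Payload 3.8 kg.
Tool frame: the origin (TCP) lies at the very end of the fingers, on their centre line; the grasp point (between the pads) lies r.pinch_z behind it (r.pinch_z is the distance from the TCP to the grasp point, in mm); z points along the fingers, y is the line along which they close (so a half turn about z gives the same grasp; the last joint's range is limited). The gripper opens to 88 mm and grips with 3 to 60 N. Pads are 18 mm wide; open, the fingers measure 123 mm over their backs; the gripper's body (75 mm by 187 mm) begins 45 mm behind the grasp point.
Start: joints at [-1.282, 0.264, 1.604, -0, 1.274, -0.037], TCP at [216.04, -639.488, 238.706] pointing down, gripper open.
Joint ranges: [-2.63, 2.63], [-0.94, 2.18], [0.31, 2.57], [-1.31, 4.45], [0, 2.66], [-2.55, 2.55]. Speed limits (rad/s): [2.57, 2.57, 3.14, 3.14, 3.14, 3.14].

INTERFACE

Orientations are given as a unit quaternion [w, x, y, z].
In Python, from workcell import observe, get_image, camera_model, job_done, r gives the robot as it stands.
- The arm moves only by the shell command python3 -m inch 'ROWS' [OPENING] [FORCE]. ROWS is JSON, one flat list of numbers, 6 for each row, row after row: the shift along the tool's x, y, z each as a share of 20 mm, from -1 to 1, then the turn, a rotation vector about the tool's x, y, z each as a share of 0.08 rad, from -1 to 1. A call has 1 to 5 rows; each row shifts and turns the commanded pose from where the row before left it, along the tool's axes as they then stand; what a row does not reach is not made up. A row lasts 1/10 s, in which the tool goes at most 50 mm and 8.59 degrees, less where a joint would pass 70% of its speed; a pose out of reach is approached as far as the arm can. A call with a number of a shift or a turn outside -1 to 1 is refused whole. A call with a gripper value outside its range is refused whole. OPENING is the opening, from 0 (shut) to 1 (fully open), set as the call begins (- or left out, the last holds). The fingers move at their own pace and stop on an object; FORCE is the grip in N (left out, the last holds). Time passes only in rows, so rows that do not move let the fingers close. It gives the time, the measured TCP pose, the force, the opening and the grip force at its end, in the units of the state.
- observe(): the state, without advancing time (a new reading comes with each control period).
- get_image(name): name is "scene" or "top"; returns the picture (384x512x3 uint8, red, green, blue); there is no depth.
- camera_model(name): a dict with "fov_y" (degrees; the focal length in pixels is half the picture's height over the tangent of half this angle, whatever the lens; pixels are square), "cx", "cy" (the principal point, pixels), "rvec" (rotation vector, rad) and "tvec" (3), from world to camera coordinates, as OpenCV has them. Camera axes: x right, y down, z forward; pixel columns grow to the right and rows downward; lengths in mm; the calibration is good to about 2 mm. A picture is of the moment at which its call begins. camera_model takes no time and is no camera call.
- job_done(): hands the job in; it is judged then, once.
The state is a dict: "t": time; "joint_positions": joint angles; "qd": joint speeds; "effort": joint torques, N m; "position": TCP position; "ee_rot": TCP orientation; "force": force on the tool from outside, world axes, zero at the start; "wrist_torque": the same for the moment, N m; "finger_gap": opening from 0.0 (shut) to 1.0 (fully open); "grip_force": force on a finger pad.
Only numpy, scipy, OpenCV 4.12 (cv2) and the standard library are available. Lean on these libraries where they do the work, as an engineer would, in place of code of your own. Each camera call takes 0.05 s, during which the arm holds its last target. There are 200 camera calls.

TASK

Pack the repair kit: draw every panel up out of the plywood drying rack and stand it in the green carrier, wide spruce ones in the long pockets and narrow red-brown ones in the short pockets, and lay the felted hammer head from the bench flat in its hammer-shaped nest on the nest board. Also slide the vise jaw open by its brass post while the birch block still sits in the vise, then lift the block out, stand it in its rectangular nest and slide the jaw back home. Leave the mug, pliers and red tin where they are.

Things in the scene. Friction and masses are not known exactly. Their poses are not given: they have to be found in the camera images.
- rack: plywood drying rack fixed to the bench, 142 (x) x 196 (y) x 45 mm high, origin at the centre of its underside; four slots along its x, 118 mm long, 14 mm wide, floor 10 mm above the bench, at y = -67.5, -22.5, 22.5, 67.5 mm; may stand on the left or the right
- carrier: green carrier fixed to the bench, 142 (x) x 196 (y) x 42 mm high, low brass handles on its y ends, origin at the centre of its underside; pockets along its x: two long ones at y = -67.5 and -22.5 mm, two short ones at y = 22.5 and 67.5 mm, floors 10 mm above the bench; may stand on the left or the right
- wide_1: upright spruce soundboard offcut, pale, first, 110 mm wide (its x) x 10 mm thick (its y) x 100 mm tall (z); origin at the centre of its lower edge face. Starts standing on edge in one of the rack's slots, sticking out 65 mm above the rack. May be absent.
- wide_2: upright spruce soundboard offcut, pale, second, 110 mm wide (its x) x 10 mm thick (its y) x 100 mm tall (z); origin at the centre of its lower edge face. Starts standing on edge in one of the rack's slots, sticking out 65 mm above the rack. May be absent.
- narrow_1: upright bridge-cap blank of red-brown hardwood, first, 76 mm wide (its x) x 10 mm thick (its y) x 100 mm tall (z); origin at the centre of its lower edge face. Starts standing on edge in one of the rack's slots, up to 12 mm off its middle, sticking out 65 mm above the rack. May be absent.
- narrow_2: upright bridge-cap blank of red-brown hardwood, second, 76 mm wide (its x) x 10 mm thick (its y) x 100 mm tall (z); origin at the centre of its lower edge face. Starts standing on edge in one of the rack's slots, up to 12 mm off its middle, sticking out 65 mm above the rack. May be absent.
- long_pocket_1 (a point): centre of the floor of a long pocket of the carrier: a slot 118 mm long (carrier x) x 15 mm wide (carrier y), 32 mm deep, for one wide panel standing on edge; the pocket's axes are the carrier's
- long_pocket_2 (a point): centre of the floor of a long pocket of the carrier: a slot 118 mm long (carrier x) x 15 mm wide (carrier y), 32 mm deep, for one wide panel standing on edge; the pocket's axes are the carrier's
- short_pocket_1 (a point): centre of the floor of a short pocket of the carrier: a slot 84 mm long (carrier x) x 15 mm wide (carrier y), 32 mm deep, for one narrow panel standing on edge; the pocket's axes are the carrier's
- short_pocket_2 (a point): centre of the floor of a short pocket of the carrier: a slot 84 mm long (carrier x) x 15 mm wide (carrier y), 32 mm deep, for one narrow panel standing on edge; the pocket's axes are the carrier's
- vise: blue low vise fixed to the bench; origin on the bench below the centre of the clamped block; bed 70 mm (x) wide, from y = -65 to +145 mm, top 30 mm above the bench; fixed jaw on the -y side of the block, 40 mm wide in x, top at 80 mm
- vise_jaw (a joint): travel of the steel sliding jaw along the vise's +y, m: 0 = home (closed on the block, end stop), 0.045 = fully open; slides stiffly (3 N plus damping) and stays where it is left. The jaw is 40 mm wide in x, its top 92 mm above the bench; a lip on it reaches 10 mm over the block, so the block cannot be lifted until the jaw is open more than about 15 mm; open it at least 30 mm
- jaw_handle (a point): centre of the top, 105 mm above the bench, of the upright brass post on the sliding jaw, 22 mm in diameter, graspable for its upper 50 mm; 38 mm outward (vise +y) of the jaw's back face; moves with the jaw
- block: drilled birch block, 56 (x) x 44 (y) x 50 mm (z), origin at the centre of its underside; starts in the vise on the 30 mm high bed with its axes parallel to the vise's; its two x ends stick out 8 mm past the jaws and are free to grip (56 mm apart)
- hammer: piano hammer head lying flat on the bench, 18 mm thick (z), 86 mm long: pale birch tail 18 mm wide (y) from x = -45 to +3 mm, then the white felt head, a disc 38 mm across centred at x = +22 mm; origin on its underside; grip the tail across y near x = -8 mm. To clear the nest's 6 mm rims hold it by its upper half (fingertips about 9 mm above its underside)
- hammer_felt (a point): centre of the hammer's felt disc, on its underside
- nest_board: wooden board fixed to the bench, 86 (x) x 178 (y) mm, 8 mm thick, with blue felt-covered rims forming two nests; origin at the centre of its underside
- block_nest (a point): centre of the floor (8 mm above the bench) of the rectangular block nest, 62 mm (board x) x 50 mm (board y) inside, rim 10 mm high; the block stands in it with its x along the board's x, either way round
- hammer_nest (a point): where the hammer's origin belongs, on the floor (8 mm above the bench) of the hammer-shaped nest; the hammer's x (tail to felt) points along the board's +y; about 4 mm free all round, rim 6 mm high
- hammer_nest_felt (a point): where the hammer's felt centre belongs, on the floor of the hammer nest, 22 mm from point hammer_nest along the board's +y
- mug: brown stoneware mug, 80 mm across, 95 mm high, bystander, origin at its underside
- pliers: brass bending pliers lying flat, 150 mm long, bystander
- tin: red tin with a pale lid, 56 mm across, 50 mm high, bystander, origin at its underside
There are look-alikes about, which are no part of the job. Several things have the shape of the carrier; the one meant has the colours described above. What is meant by the vise is not pink, and is the smaller of those in its own colour.

How it is judged (in metres and radians):
On the way, in this order (a step that is already met when the one before it is completed fails the run):
1. the vise jaw is slid open while the block still sits in the vise (value of joint vise_jaw above 0.02 m and horizontal distance between block and vise below 0.03 m and z of block in the frame of vise below 0.036 m), for 0.2 s.
2. the block stands in its rectangular nest (horizontal distance between block and block_nest below 0.008 m and z of block in the frame of block_nest below 0.006 m and angle between block's own z axis and vertical below 0.1 rad and angle between the x axis of block and the x axis of nest_board, either way round below 0.2 rad), for 0.2 s.
3. the vise jaw is back home (value of joint vise_jaw below 0.006 m), for 0.2 s.
At the end, for the whole second after the job is handed in: each panel present on the floor of a pocket of its kind (8 mm, upright), block upright in its nest (8 mm), hammer flat in its nest, felt at the wide end (8 to 9 mm), each at most 6 mm above the floor; vise jaw within 6 mm of home; all at rest (all of step 2 and ((horizontal distance between wide_1 and long_pocket_1 below 0.008 m and z of wide_1 in the frame of long_pocket_1 below 0.006 m) or (horizontal distance between wide_1 and long_pocket_2 below 0.008 m and z of wide_1 in the frame of long_pocket_2 below 0.006 m)) and angle between each of wide_1, wide_2, narrow_1, narrow_2's own z axis and vertical below 0.25 rad and linear speed of each of wide_1, wide_2, narrow_1, narrow_2, block, hammer below 0.02 m/s and ((horizontal distance between wide_2 and long_pocket_1 below 0.008 m and z of wide_2 in the frame of long_pocket_1 below 0.006 m) or (horizontal distance between wide_2 and long_pocket_2 below 0.008 m and z of wide_2 in the frame of long_pocket_2 below 0.006 m)) and ((horizontal distance between narrow_1 and short_pocket_1 below 0.008 m and z of narrow_1 in the frame of short_pocket_1 below 0.006 m) or (horizontal distance between narrow_1 and short_pocket_2 below 0.008 m and z of narrow_1 in the frame of short_pocket_2 below 0.006 m)) and ((horizontal distance between narrow_2 and short_pocket_1 below 0.008 m and z of narrow_2 in the frame of short_pocket_1 below 0.006 m) or (horizontal distance between narrow_2 and short_pocket_2 below 0.008 m and z of narrow_2 in the frame of short_pocket_2 below 0.006 m)) and horizontal distance between hammer and hammer_nest below 0.008 m and z of hammer in the frame of hammer_nest below 0.006 m and horizontal distance between hammer_felt and hammer_nest_felt below 0.009 m and angle between hammer's own z axis and vertical below 0.12 rad and value of joint vise_jaw below 0.006 m); the robot touches nothing.
It fails at once if the mug is moved more than 30 mm (distance of mug from where it was at the start of the episode above 0.03 m).
It fails at once if the pliers is moved more than 30 mm (distance of pliers from where it was at the start of the episode above 0.03 m).
It fails at once if the tin is moved more than 30 mm (distance of tin from where it was at the start of the episode above 0.03 m).
Of wide_1, wide_2, narrow_1, narrow_2 only 2 to 4 are there at a start; the rules pass over those that are not, and their reading is None.
At some moment in a run one of hammer may be knocked a few centimetres aside while the robot is not near it.
It also fails if it takes over 210 s, if anything falls off the work surface, if the arm or the gripper's body presses on something with over 40 N, if the wrist force passes 120 N, or if a joint passes its speed limit or range.

## Working session

There is one attempt and no reset: what is moved stays moved. The work goes in short steps, Python scripts to look and compute and a shell command to move; the robot and the scene stay as the last step left them, time stands still between calls to the robot, and variables do not carry over. Pictures are saved under pics/ and viewed, at most 14 in all, crops included, and the job is handed in when it is done.

```bash
ls; mkdir -p pics; python3 - <<'E'
from workcell import *
import cv2
print(r.pinch_z)
for n in ("scene","top"):
    im=get_image(n); cv2.imwrite(f"pics/{n}0.png",im[:,:,::-1]); 
    cv2.imwrite(f"pics/{n}0b.png",cv2.resize(im[:,:,::-1],(800,600),interpolation=cv2.INTER_CUBIC)); print(camera_model(n))
print(observe())
E
```

```text
pics
18.700000000000003
{'fov_y': 51.44687309837072, 'cx': 257.165180231529, 'cy': 195.65874233714624, 'rvec': array([ 2.14556445,  0.67231139, -0.36301503]), 'tvec': array([-423.66056028,  -53.98455607, 1434.78063534])}
{'fov_y': 48.888353255736206, 'cx': 252.22645081818172, 'cy': 187.2082673890835, 'rvec': array([ 2.12627039, -2.16342124,  0.14127835]), 'tvec': array([  86.09353741,  497.85754322, 1400.81914902])}
{'t': 0.1, 'joint_positions': array([-1.28187475e+00,  2.64635772e-01,  1.60519113e+00, -8.78304119e-06,
        1.27371089e+00, -3.68864489e-02]), 'qd': array([ 0.00018476, -0.00156089, -0.00320822,  0.00044875,  0.00040916,
        0.00192004]), 'effort': array([-5.71107466e-05, -5.03619754e+01, -3.58071756e+01,  7.30980607e-02,
        2.33220047e-02, -4.55636450e-05]), 'position': array([ 215.87665515, -638.89035718,  237.5658524 ]), 'ee_rot': array([-9.64328395e-04,  9.86759783e-01,  1.62185650e-01, -1.26401152e-04]), 'force': array([-0.71105885, -0.35227721, -0.13203227]), 'wrist_torque': array([ 0.00900447, -0.00660882, -0.04603576]), 'grip_force': 0.0, 'finger_gap': 0.9991191387753511}
```

View pics/scene0b.png

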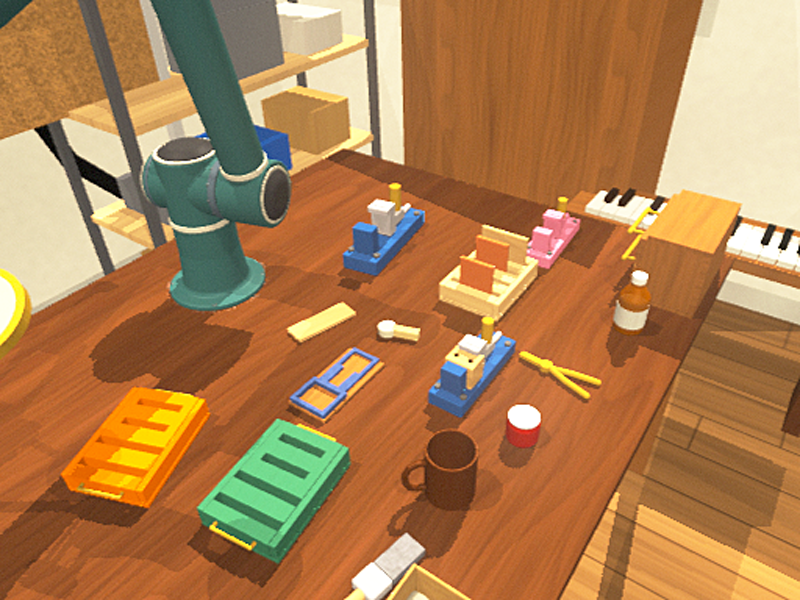

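View pics/top0b.png

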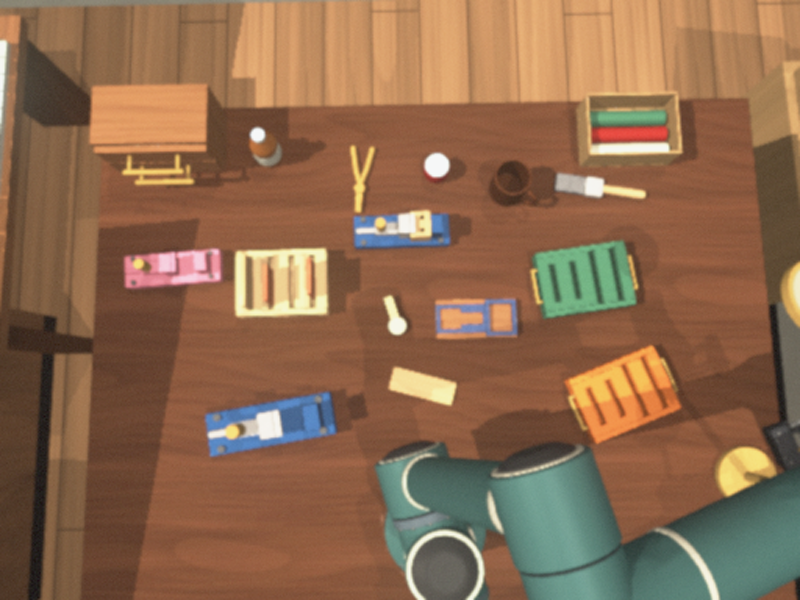

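The scene view shows the green carrier (275,490), the nest board (337,382), the hammer (398,330), the small blue vise with the birch block (470,375) and the rack (490,270).

| Wanted | Could be taken for it (800x600 top-view px) | Choice |
|---|---|---|
| Vise | small blue (402,230), big blue (270,423), pink (172,268) | small blue |
| Carrier | green (585,278), orange (622,392) | green |
| Hammer | felt piece (395,315), pale stick (422,386), brush (600,187) | felt piece |

Close crops come next.

```bash
cat > h.py <<'E'
import numpy as np, cv2
from workcell import camera_model
from scipy.spatial.transform import Rotation as R
def cam(n):
    c=camera_model(n); f=192/np.tan(np.radians(c['fov_y']/2))
    K=np.array([[f,0,c['cx']],[0,f,c['cy']],[0,0,1]]); Rm=cv2.Rodrigues(c['rvec'])[0]
    return K,Rm,np.array(c['tvec'],float)
def ray(n,uv):
    K,Rm,t=cam(n); d=np.c_[np.atleast_2d(uv),np.ones(len(np.atleast_2d(uv)))]@np.linalg.inv(K).T@Rm
    return -Rm.T@t,d
def onz(n,uv,z):
    o,d=ray(n,uv); return (o+d*((z-o[2])/d[:,2])[:,None])
def proj(n,P):
    K,Rm,t=cam(n); q=np.atleast_2d(P)@Rm.T+t; q=q@K.T; return q[:,:2]/q[:,2:]
def tri(a,b):  # a: scene px, b: top px
    P=[cam(n)[0]@np.c_[cam(n)[1],cam(n)[2]] for n in('scene','top')]
    X=cv2.triangulatePoints(P[0],P[1],np.atleast_2d(a).T.astype(float),np.atleast_2d(b).T.astype(float)); return (X[:3]/X[3]).T
E
python3 - <<'E'
from h import *
T=cv2.imread('pics/top0.png');S=cv2.imread('pics/scene0.png')
def c(im,x,y,w,h): return cv2.resize(im[y:y+h,x:x+w],(400,300),interpolation=cv2.INTER_CUBIC)
A=np.vstack([np.hstack([c(T,145,150,80,60),c(T,335,147,80,60)]),np.hstack([c(S,275,140,80,60),c(S,124,263,112,84)])])
cv2.imwrite('pics/z1.png',A)
B=np.vstack([np.hstack([c(T,220,125,80,60),c(T,240,175,100,75)]),np.hstack([c(S,265,195,80,60),c(S,180,185,100,75)])])
cv2.imwrite('pics/z2.png',B)
for n in('scene','top'): print(n,-cam(n)[1].T@cam(n)[2])
E
```

```text
scene [1040.65472919 -698.16819805  818.89985714]
top [ 298.81396941   67.08581222 1457.31884784]
```

View pics/z1.png

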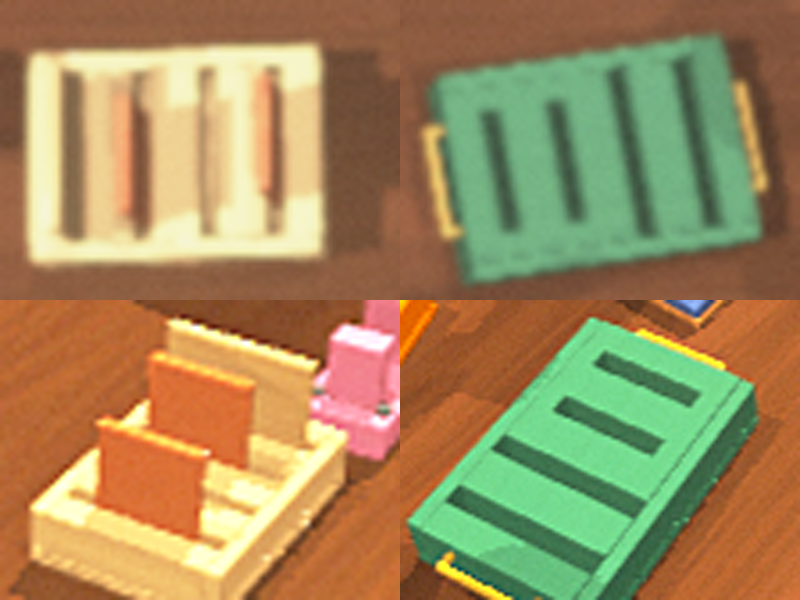

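View pics/z2.png

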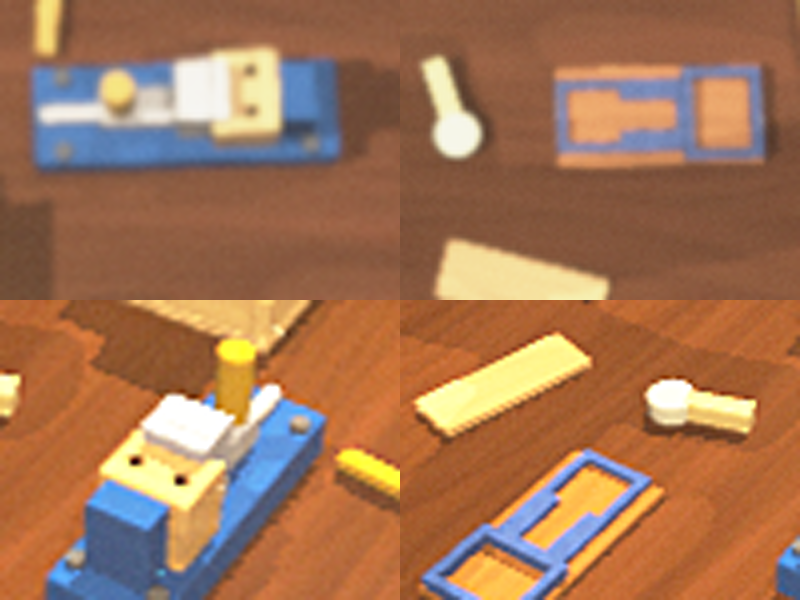

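Crops confirm the choices. The rack holds three panels: a wide one in the leftmost slot and narrow ones in the second and fourth slots. The green carrier has its long pockets on the right (-y), and the small blue vise holds the block with its jaw on +y. The hammer's felt points about -x, and the felt end of the hammer nest is on +y. Next I measure.

```bash
cat > m.py <<'E'
from h import *
def comps(im,box,f,amin):
    x,y,w,h=box; c=cv2.resize(im[y:y+h,x:x+w],None,fx=8,fy=8,interpolation=cv2.INTER_CUBIC)
    m=f(cv2.cvtColor(c,cv2.COLOR_BGR2HSV).astype(int)).astype(np.uint8)
    n,l,s,ce=cv2.connectedComponentsWithStats(m); out=[]
    for i in range(1,n):
        if s[i,4]>=amin*64:
            k,_=cv2.findContours((l==i).astype(np.uint8),cv2.RETR_EXTERNAL,cv2.CHAIN_APPROX_NONE)
            rc=cv2.minAreaRect(k[0]); g=lambda p:(np.array(p)+.5)/8-.5+[x,y]
            out.append((g(ce[i]),s[i,4]/64,g(cv2.boxPoints(rc)),g(k[0][:,0])))
    return out
E
python3 - <<'E'
from m import *
np.set_printoptions(precision=1,suppress=True)
T=cv2.imread('pics/top0.png');S=cv2.imread('pics/scene0.png')
dg=lambda h:(h[...,0]>60)&(h[...,0]<95)&(h[...,1]>70)&(h[...,2]<110)
def rect(n,b,z):
    P=onz(n,b,z)[:,:2]; e=P[1]-P[0],P[2]-P[1]; i=int(np.hypot(*e[1])>np.hypot(*e[0])); d=e[i]; 
    return P.mean(0),sorted(np.hypot(*np.array(e).T)),np.degrees(np.arctan2(d[1],d[0]))
a=comps(T,(335,147,80,60),dg,30); b=comps(S,(124,263,112,84),dg,30)
for n,q in(('top',a),('scene',b)):
    for c in q: print(n,c[0],c[1],onz(n,c[0],42)[0],*rect(n,c[2],42))
br=lambda h:(h[...,0]<20)&(h[...,1]>90)&(h[...,2]>165)
print('nest')
for n,im,bx in(('top',T,(270,182,70,45)),('scene',S,(185,218,65,55))):
    for c in comps(im,bx,br,15): print(n,c[0],c[1],onz(n,c[0],13)[0],*rect(n,c[2],13))
red=lambda h:(h[...,0]<12)&(h[...,1]>120)&(h[...,2]>150)
print('red')
for n,im,bx in(('top',T,(145,150,80,60)),('scene',S,(275,140,65,60))):
    for c in comps(im,bx,red,10): print(n,c[0],c[1],onz(n,c[2],110))
pal=lambda h:(h[...,0]>15)&(h[...,0]<40)&(h[...,1]>60)&(h[...,2]>190)
print('pale')
for n,bx,im in(('rackT',(145,150,80,60),T),('blockT',(262,130,20,28),T),('postT',(238,135,12,18),T)):
    for c in comps(im,bx,pal,10): print(n,c[0],c[1],c[2].round(1).tolist())
hm=lambda h:(h[...,2]>170)&(h[...,1]<150)
for n,im,bx in(('top',T,(243,186,20,32)),('scene',S,(238,200,36,24))):
    for c in comps(im,bx,hm,10): print('ham',n,c[0],c[1],onz(n,c[0],9)[0],*rect(n,c[2],18))
print('wide',onz('scene',np.array([[172,325],[315,365]])/5+[275,140],110))
print('post',tri([[265+237/5,195+(345-300)/5]],[[220+118/5,125+87/5]]))
print('block corners top z80',onz('top',np.array([[213,53],[275,48],[280,138],[218,140]])/5+[220,125],80))
print('block holes',tri(np.array([[136,161],[181,181]])/5+[265,195],np.array([[250,110],[250,70]])/5+[220,125]))
print('post z105',onz('top',[[220+118/5,125+85/5]],105))
print('rack corners',onz('top',np.array([[33,52],[322,45],[325,255],[30,262]])/5+[145,150],45))
E
```

```text
top [393.8 174.5] 55.6875 [ 533.1 -402.6   42. ] [ 531.6 -403. ] [np.float64(9.541947708560654), np.float64(113.23681897909775)] -172.56989508873187
top [380.6 176. ] 56.578125 [ 528.9 -358.1   42. ] [ 525.6 -358.5] [np.float64(9.170054260779029), np.float64(113.46621123141078)] -172.71360554722227
top [367.7 178.8] 35.796875 [ 520.  -313.9   42. ] [ 520.4 -314. ] [np.float64(8.884215175597996), np.float64(78.63324136693355)] -172.39052951098466
top [354.5 180. ] 31.640625 [ 516.7 -269.1   42. ] [ 514.5 -269.5] [np.float64(8.537599041036714), np.float64(78.60375924152888)] -172.0685672183943
scene [201.6 320.2] 345.78125 [ 602.9 -333.5   42. ] [ 604.2 -324. ] [np.float64(21.233361142715133), np.float64(177.27753044683658)] 97.77858032094174
nest
top [293.5 192.1] 116.375 [482.7 -64.1  13. ] [483.1 -65.3] [np.float64(14.373005627919223), np.float64(110.39922337647549)] -89.6931982405369
top [320.2 202.7] 218.5625 [ 444.4 -154.6   13. ] [ 444.4 -154.5] [np.float64(45.97070939561412), np.float64(58.84082812881436)] 179.09708847743167
top [292.9 203.5] 244.40625 [443.6 -60.9  13. ] [443.
[... 2500 characters left out ...]
], [248.1, 142.9], [242.3, 148.3]]
ham top [251.9 202.5] 209.5625 [449.7  79.7   9. ] [451.6  84.6] [np.float64(41.738647503592574), np.float64(90.23185122819028)] -153.69940001666012
ham scene [253.9 211.2] 240.703125 [449.8  81.5   9. ] [456.  76.] [np.float64(59.196225175279686), np.float64(91.42552794175319)] 24.169175776833434
wide [[637.8  93.9 110. ]
 [720.3 106.9 110. ]]
post [[639.6 103.9 107.2]]
block corners top z80 [[666.9  39.5  80. ]
 [669.6  -2.1  80. ]
 [607.9  -4.   80. ]
 [607.3  37.3  80. ]]
block holes [[628.4  16.1  78.9]
 [656.5  15.9  78.4]]
post z105 [[639.8 102.8 105. ]]
rack corners [[596.5 419.5  45. ]
 [597.7 221.9  45. ]
 [453.6 220.2  45. ]
 [452.4 419.1  45. ]]
```

```bash

python3 -m inch '[0,0,0,0,0,-1,0,0,0,0,0,-1,0,0,0,0,0,-1,0,0,0,0,0,-1,0,0,0,0,0,-1]' 1 >/dev/null
python3 -m inch '[0,0,0,0,0,-1,0,0,0,0,0,-1,0,0,0,0,0,-1,0,0,0,0,0,-1,0,0,0,0,0,-1]' >/dev/null
python3 -m inch '[0,0,0,0,0,-1,0,0,0,0,0,-1,0,0,0,0,0,-1,0,0,0,0,0,-1,0,0,0,0,0,-1]' >/dev/null
python3 -m inch '[0,0,0,0,0,-0.56]'
python3 -m inch '[1,0.55,0,0,0,0,1,0.55,0,0,0,0,1,0.55,0,0,0,0,1,0.55,0,0,0,0,1,0.55,0,0,0,0]'
python3 -m inch '[1,0.55,0,0,0,0,1,0.55,0,0,0,0,1,0.55,0,0,0,0,1,0.55,0,0,0,0,1,0.55,0,0,0,0]' >/dev/null
python3 -m inch '[1,0.55,0,0,0,0,1,0.55,0,0,0,0,1,0.55,0,0,0,0,1,0.55,0,0,0,0,1,0.55,0,0,0,0]' >/dev/null
python3 -m inch '[1,0.55,0,0,0,0,1,0.55,0,0,0,0,1,0.55,0,0,0,0,1,0.55,0,0,0,0,1,0.55,0,0,0,0]'
cat > st.py <<'E'
from h import *
from workcell import observe
import sys
def st(tx=None,ty=None,tz=None,yaw=None):
    o=observe();q=o['ee_rot'];Rm=R.from_quat([q[1],q[2],q[3],q[0]]).as_matrix();p=np.array(o['position'])
    y=np.arctan2(Rm[1,0],Rm[0,0])
    print('t %.1f p %s yaw %.3f tilt %.3f F %s gap %.1f grip %.1f q6 %.2f'%(o['t'],p.round(1),y,np.arccos(-Rm[2,2]),np.round(o['force'],1),88*o['finger_gap'],o['grip_force'],o['joint_positions'][5]))
    if tx is not None:
        print('tool shift/20:',(Rm.T@(np.array([tx,ty,tz])-p)/20).round(2),'turn z/.08:',None if yaw is None else round((y-yaw)/.08,2))
if __name__=='__main__': st(*map(float,sys.argv[1:]))
E
python3 st.py 639.7 103 237 1.571
```

```text
t: 1.7
position: [215.9, -639.1, 237.9]
ee_rot: [-0.001, 0.706, 0.708, 0.0]
force: [0.6, -0.5, 1.0]
finger_gap: 1.0
grip_force: 0.0
t: 2.2
position: [271.5, -538.1, 238.3]
ee_rot: [-0.0, 0.707, 0.707, 0.0]
force: [0.1, -0.9, 0.1]
finger_gap: 0.998
grip_force: 0.0
t: 3.7
position: [436.4, -237.9, 238.7]
ee_rot: [0.0, 0.707, 0.707, 0.0]
force: [0.6, 0.3, 0.4]
finger_gap: 1.003
grip_force: 0.0
t 3.7 p [ 436.4 -237.9  238.7] yaw 1.571 tilt 0.000 F [0.6 0.3 0.4] gap 88.3 grip 0.0 q6 -0.55
tool shift/20: [17.04 10.17  0.08] turn z/.08: -0.0
```

```bash

python3 -m inch '[1,0.6,0,0,0,0,1,0.6,0,0,0,0,1,0.6,0,0,0,0,1,0.6,0,0,0,0,1,0.6,0,0,0,0]' >/dev/null
python3 -m inch '[1,0.6,0,0,0,0,1,0.6,0,0,0,0,1,0.6,0,0,0,0,1,0.6,0,0,0,0,1,0.6,0,0,0,0]' >/dev/null
python3 -m inch '[1,0.6,0,0,0,0,1,0.6,0,0,0,0,1,0.6,0,0,0,0,1,0.6,0,0,0,0,1,0.6,0,0,0,0]' >/dev/null
python3 -m inch '[1,0.58,0,0,0,0,1,0.58,0,0,0,0,0,0,1,0,0,0,0,0,1,0,0,0,0,0,1,0,0,0]' >/dev/null
python3 -m inch '[0,0,1,0,0,0,0,0,0,0,0,0]' >/dev/null
python3 - <<'E'
from workcell import *
import cv2,numpy as np
S=get_image('scene');T=get_image('top')
c=lambda im,x,y,w,h:cv2.resize(im[y:y+h,x:x+w,::-1],(400,300),interpolation=cv2.INTER_CUBIC)
cv2.imwrite('pics/z3.png',np.hstack([c(S,260,160,120,90),c(T,210,110,100,75)]))
E
python3 st.py 639.7 103 66 1.571
```

```text
t 6.0 p [638.8 100.8 158.6] yaw 1.571 tilt 0.001 F [ 0.4  0.2 -0.5] gap 88.0 grip 0.0 q6 0.12
tool shift/20: [0.11 0.05 4.63] turn z/.08: -0.0
```

View pics/z3.png

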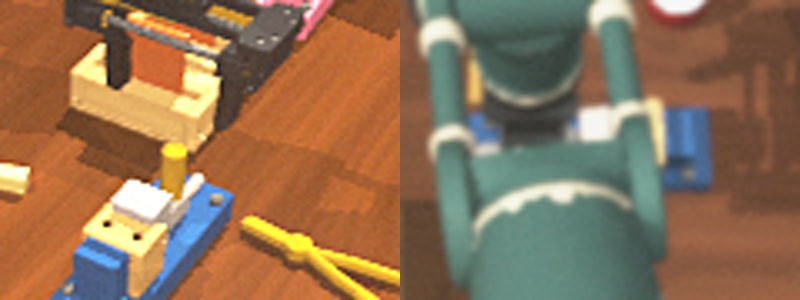

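The fingers straddle the post (top at crop 173,150) symmetrically. I'll descend, grip and open the jaw.

```bash

python3 -m inch '[0.1,0.05,1,0,0,0,0,0,1,0,0,0,0,0,1,0,0,0,0,0,1,0,0,0,0,0,0.6,0,0,0]' >/dev/null
python3 -m inch '[0,0,0,0,0,0,0,0,0,0,0,0,0,0,0,0,0,0,0,0,0,0,0,0,0,0,0,0,0,0]' 0 35 >/dev/null
python3 -m inch '[0,0,0,0,0,0,0,0,0,0,0,0,0,0,0,0,0,0,0,0,0,0,0,0,0,0,0,0,0,0]'
python3 -m inch '[0.2,0,0,0,0,0,0.2,0,0,0,0,0,0.2,0,0,0,0,0,0.2,0,0,0,0,0,0.2,0,0,0,0,0]' 
python3 -m inch '[0.2,0,0,0,0,0,0.2,0,0,0,0,0,0.2,0,0,0,0,0,0.2,0,0,0,0,0,0.2,0,0,0,0,0]' 
python3 st.py
```

```text
t: 7.5
position: [641.8, 102.4, 66.9]
ee_rot: [0.001, 0.707, 0.707, 0.001]
force: [5.6, 0.5, -4.5]
finger_gap: 0.239
grip_force: 35.0
t: 8.0
position: [641.4, 121.4, 66.8]
ee_rot: [0.001, 0.707, 0.707, 0.0]
force: [4.7, -4.3, -2.0]
finger_gap: 0.24
grip_force: 35.0
t: 8.5
position: [641.2, 141.3, 66.8]
ee_rot: [0.001, 0.707, 0.707, -0.0]
force: [3.2, -4.9, -1.1]
finger_gap: 0.237
grip_force: 35.0
t 8.5 p [641.2 141.3  66.8] yaw 1.571 tilt 0.002 F [ 3.2 -4.9 -1.1] gap 20.8 grip 35.0 q6 0.18
```

```bash

python3 -m inch '[0,0,0,0,0,0,0,0,0,0,0,0,0,0,0,0,0,0,0,0,0,0,0,0,0,0,0,0,0,0]' 1 >/dev/null
python3 -m inch '[0,0,-1,0,0,0,0,0,-1,0,0,0,0,0,-1,0,0,0,0,0,-1,0,0,0,0,0,-1,0,0,0]' >/dev/null
python3 -m inch '[-1,0,-0.5,0,0,0,-1,0,-0.5,0,0,0,-1,0,-0.5,0,0,0,-1,-0.5,0,0,0,0,-1,-0.5,0,0,0,0]' >/dev/null
python3 -m inch '[-1,-0.5,0,0,0,0,-1,-0.5,0,0,0,0,-1,-0.5,0,0,0,0,-1,-0.5,0,0,0,0,-1,-0.5,0,0,0,0]' >/dev/null
python3 -m inch '[-1,-0.5,0,0,0,0,-1,-0.5,0,0,0,0,-1,-0.5,0,0,0,0,-1,-0.5,0,0,0,0,-1,-0.5,0,0,0,0]' >/dev/null
python3 -m inch '[-1,-0.5,0,0,0,0,-1,-0.5,0,0,0,0,-1,-0.5,0,0,0,0,-1,-0.5,0,0,0,0,-1,-0.5,0,0,0,0]' >/dev/null
python3 - <<'E'
from workcell import *
import cv2,numpy as np
S=get_image('scene');T=get_image('top')
cv2.imwrite('pics/scene1.png',S[:,:,::-1]);cv2.imwrite('pics/top1.png',T[:,:,::-1])
c=lambda im,x,y,w,h:cv2.resize(im[y:y+h,x:x+w,::-1],(400,300),interpolation=cv2.INTER_CUBIC)
cv2.imwrite('pics/z4.png',np.vstack([np.hstack([c(S,265,195,80,60),c(T,220,125,80,60)]),np.hstack([c(S,275,140,80,60),c(T,145,150,80,60)])]))
E
python3 st.py
```

```text
t 11.6 p [ 469.3 -259.3  196.8] yaw 1.568 tilt 0.001 F [-0.2 -0.4  0.1] gap 88.0 grip 0.0 q6 -0.55
```

View pics/z4.png

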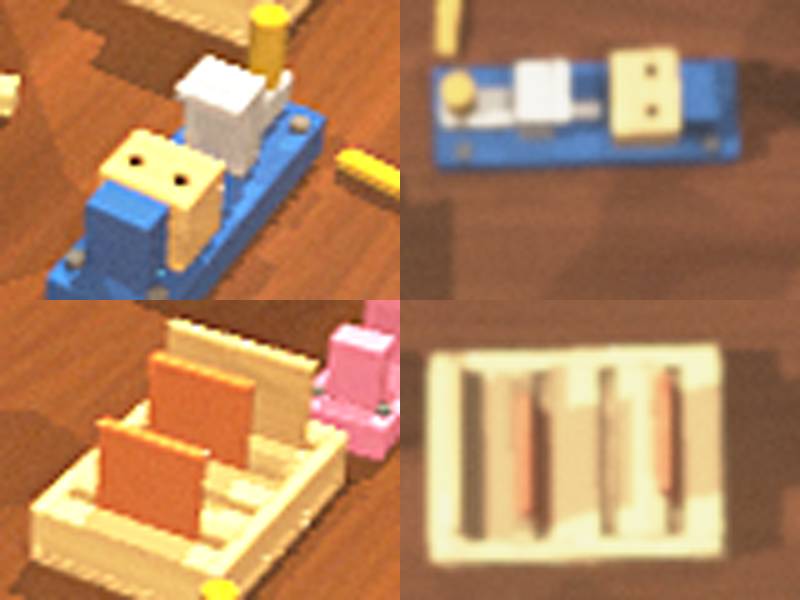

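The jaw is open and the block's top face is fully visible (top crop about 610–680, 50–140). Next I measure the block, hammer, panels and pocket heights.

```bash
cat > me.py <<'E'
from m import *
np.set_printoptions(precision=1,suppress=True)
def rect(n,b,z):
    P=onz(n,b,z)[:,:2]; e=P[1]-P[0],P[2]-P[1]; i=int(np.hypot(*e[1])>np.hypot(*e[0])); d=e[i]
    return P.mean(0),np.array(sorted(np.hypot(*np.array(e).T))),'%.1f'%(np.degrees(np.arctan2(d[1],d[0]))%180)
E
python3 - <<'E'
from me import *
T=cv2.imread('pics/top1.png');S=cv2.imread('pics/scene1.png')
pal=lambda h:(h[...,0]>10)&(h[...,0]<40)&(h[...,1]>50)&(h[...,2]>160)
for c in comps(T,(260,130,18,28),pal,40): print('block',c[1],c[0],onz('top',c[0],80),*rect('top',c[2],80))
o=np.array
print('block top corners scene',onz('scene',o([[101,172],[141,130],[224,160],[188,203]])/5-.4+[265,195],80))
print('block tri',tri(o([[101,172],[141,130],[224,160],[188,203]])/5-.4+[265,195],o([[677-400,48],[610-400,53],[613-400,142],[681-400,138]])/5-.4+[220,125]))
print('wide scene',onz('scene',o([[172,22],[316,64]])/5-.4+[275,140],110))
print('narB scene',onz('scene',o([[152,55],[252,82]])/5-.4+[275,140],110))
print('narA scene',onz('scene',o([[102,122],[208,157]])/5-.4+[275,140],110))
print('narB top',onz('top',o([[520,392-300],[525,518-300]])/5-.4+[65,150],110))
print('narA top',onz('top',o([[662,372-300],[667,496-300]])/5-.4+[65,150],110))
dg=lambda h:(h[...,0]>60)&(h[...,0]<95)&(h[...,1]>70)&(h[...,2]<120)
for c in comps(S,(124,263,112,84),lambda h:(h[...,0]>60)&(h[...,0]<95)&(h[...,2]<118),25): print('pocket',c[0],c[1],rect('scene',c[2],42))
fe=lambda h:(h[...,2]>170)&(h[...,1]<70)
ta=lambda h:(h[...,2]>150)&(h[...,1]>=70)&(h[...,1]<160)&(h[...,0]>12)
for n,im,bx in(('top',T,(243,186,20,32)),('scene',S,(238,200,36,24))):
    for k,f in(('felt',fe),('tail',ta)):
        for c in comps(im,bx,f,15): print(k,n,c[1],onz(n,c[0],18)[0],rect(n,c[2],18))
E
```

```text
block 260.40625 [268.5 142.7] [[642.2  20.2  80. ]] [642.4  19.3] [50.5 66.3] 1.2
block top corners scene [[616.9  -1.7  80. ]
 [616.7  40.5  80. ]
 [667.8  44.5  80. ]
 [668.8   3.5  80. ]]
block tri [[648.5 -12.9 110.3]
 [646.6  31.1 107.2]
 [635.   54.8  50.2]
 [636.9   9.1  53.2]]
wide scene [[468.1 390.9 110. ]
 [577.  394.9 110. ]]
narB scene [[478.8 344.6 110. ]
 [551.8 350.8 110. ]]
narA scene [[493.8 253.8 110. ]
 [570.7 255.8 110. ]]
narB top [[556.6 347.5 110. ]
 [474.  343.3 110. ]]
narA top [[568.2 255.1 110. ]
 [486.7 251.8 110. ]]
pocket [192.2 284.6] 93.96875 (array([ 514. , -268.7]), array([13.6, 83.5]), '7.7')
pocket [202.  320.1] 398.921875 (array([ 604.2, -323.9]), array([ 21.5, 177.9]), '97.7')
pocket [181.1 297.4] 107.4375 (array([ 519.8, -313.4]), array([13.8, 83.7]), '7.4')
pocket [169.5 311.3] 165.484375 (array([ 526.3, -357.8]), array([ 13.8, 119.4]), '7.3')
pocket [158.  326.8] 195.015625 (array([ 535.1, -408. ]), array([ 27.6, 119.7]), '8.1')
pocket [147.3 338.8] 144.546875 (array([ 530.8, -438.4]), array([ 15. , 111.7]), '7.9')
felt top 164.796875 [442.7  77.3  18. ] (array([448.3,  84.1]), array([41.1, 83.4]), '30.1')
tail top 65.328125 [466.8  88.   18. ] (array([453.8,  81.6]), array([37.6, 93.2]), '9.4')
felt scene 101.765625 [443.7  77.1  18. ] (array([449.8,  83.8]), array([38.6, 83.5]), '28.4')
tail scene 144.8125 [466.6  69.   18. ] (array([459.1,  70.3]), array([55.4, 95.1]), '14.7')
```

```bash

python3 -m inch '[1,0.62,0,0,0,0,1,0.62,0,0,0,0,1,0.62,0,0,0,0,1,0.62,0,0,0,0,1,0.62,0,0,0,0]' >/dev/null
python3 -m inch '[1,0.62,0,0,0,0,1,0.62,0,0,0,0,1,0.62,0,0,0,0,1,0.62,0,0,0,0,1,0.62,0,0,0,0]' >/dev/null
python3 -m inch '[1,0.62,0,0,0,0,1,0.62,0,0,0,0,1,0.62,0,0,0,0,1,0.62,0,0,0,0,0,0,0,0,0,0]' >/dev/null
python3 -m inch '[0,0,1,0,0,0,0,0,1,0,0,0,0,0,0,0,0,0]' >/dev/null
python3 st.py 642.4 20.7 48 1.571
```

```text
t 13.4 p [641.   22.6 153.2] yaw 1.571 tilt 0.007 F [ 0.6  1.  -0. ] gap 88.0 grip 0.0 q6 -0.00
tool shift/20: [-0.09  0.11  5.26] turn z/.08: -0.0
```

```bash

python3 -m inch '[-0.05,0.05,1,0,0,0,0,0,1,0,0,0,0,0,1,0,0,0,0,0,1,0,0,0,0,0,1,0,0,0]' >/dev/null
python3 -m inch '[0,0,0,0,0,0,0,0,0,0,0,0]' >/dev/null; python3 st.py 642.4 20.7 48 1.571
python3 -m inch '[0,0,0,0,0,0,0,0,0,0,0,0,0,0,0,0,0,0,0,0,0,0,0,0,0,0,0,0,0,0]' 0 35 >/dev/null
python3 -m inch '[0,0,0,0,0,0,0,0,0,0,0,0,0,0,0,0,0,0,0,0,0,0,0,0,0,0,0,0,0,0]' >/dev/null
python3 st.py
python3 -m inch '[0,0,-0.4,0,0,0,0,0,-0.6,0,0,0,0,0,-1,0,0,0,0,0,-1,0,0,0,0,0,-1,0,0,0]' >/dev/null
python3 st.py 443.2 -153.5 127 1.571
```

```text
t 14.1 p [645.   21.3  57.4] yaw 1.570 tilt 0.000 F [ 0.2 -0.1 -0.4] gap 87.8 grip 0.0 q6 -0.01
tool shift/20: [-0.03 -0.13  0.47] turn z/.08: -0.01
t 15.1 p [645.3  21.4  57.4] yaw 1.571 tilt 0.001 F [-2.1  0.   5.4] gap 55.5 grip 35.0 q6 -0.01
t 15.6 p [644.9  21.4 137.9] yaw 1.571 tilt 0.000 F [ 2.   0.  -1.4] gap 55.5 grip 35.0 q6 -0.01
tool shift/20: [ -8.75 -10.08   0.54] turn z/.08: -0.01
```

```bash

python3 -m inch '[-0.87,-1,0,0,0,0,-0.87,-1,0,0,0,0,-0.87,-1,0,0,0,0,-0.87,-1,0,0,0,0,-0.87,-1,0,0,0,0]' >/dev/null
python3 -m inch '[-0.87,-1,0,0,0,0,-0.87,-1,0,0,0,0,-0.87,-1,0,0,0,0,-0.87,-1,0,0,0,0,-0.87,-1,0,0,0,0]' >/dev/null
python3 -m inch '[0,0,1,0,0,0,0,0,1,0,0,0,0,0,1,0,0,0,0,0,0,0,0,0,0,0,0,0,0,0]' >/dev/null
python3 - <<'E'
from workcell import *
import cv2,numpy as np
S=get_image('scene');T=get_image('top')
cv2.imwrite('pics/scene2.png',S[:,:,::-1]);cv2.imwrite('pics/top2.png',T[:,:,::-1])
c=lambda im,x,y,w,h:cv2.resize(im[y:y+h,x:x+w,::-1],(400,300),interpolation=cv2.INTER_CUBIC)
cv2.imwrite('pics/z5.png',np.hstack([c(S,170,200,80,60),c(T,270,170,80,60)]))
E
python3 st.py 444 -153 35.4 1.571
```

```text
t 17.2 p [ 446.  -152.9   78.1] yaw 1.571 tilt 0.002 F [ 0.5  0.5 -1. ] gap 56.0 grip 35.0 q6 -0.38
tool shift/20: [-0.   -0.1   2.13] turn z/.08: -0.0
```

View pics/z5.png

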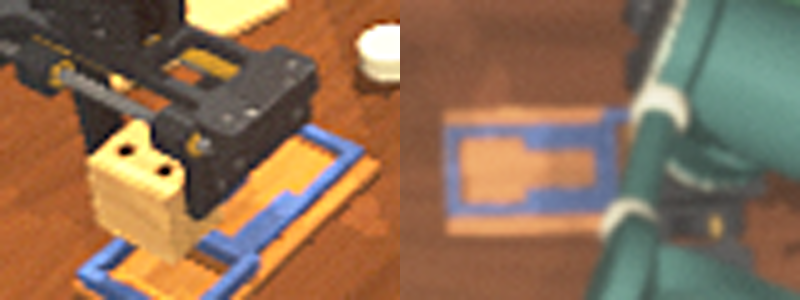

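The block hangs over its nest, with its bottom corners at crop (99,205) and (185,260). I'll check its pose in camera terms against the nest.

```bash
python3 - <<'E'
from me import *
o=np.array
print(onz('scene',o([[99,203],[186,262]])/5-.4+[170,200],50.7), onz('scene',o([[88,160],[128,118],[178,185]])/5-.4+[170,200],100.7))
E
```

```text
[[ 404.9 -161.4   50.7]
 [ 475.5 -168.7   50.7]] [[ 418.6 -175.3  100.7]
 [ 413.3 -138.1  100.7]
 [ 471.5 -162.9  100.7]]
```

```bash

python3 -m inch '[-0.05,-0.1,1,0,0,0,0,0,0.6,0,0,0,0,0,0,0,0,0]' >/dev/null; python3 st.py 444 -153.5 35.4
python3 -m inch '[0,0,0.2,0,0,0,0,0,0.2,0,0,0,0,0,0,0,0,0]' >/dev/null; python3 st.py 444 -153.5 35.4
```

```text
t 17.5 p [ 442.9 -153.4   44.1] yaw 1.571 tilt 0.000 F [ 0.5  0.7 -1.7] gap 55.8 grip 35.0 q6 -0.39
tool shift/20: [-0.01  0.05  0.44] turn z/.08: None
t 17.8 p [ 442.9 -153.5   36.6] yaw 1.571 tilt 0.000 F [ 0.9  0.4 -0.9] gap 55.8 grip 35.0 q6 -0.39
tool shift/20: [-0.    0.05  0.06] turn z/.08: None
```

```bash

python3 -m inch '[0,0,0.08,0,0,0,0,0,0,0,0,0]' >/dev/null; python3 st.py
python3 -m inch '[0,0,0,0,0,0,0,0,0,0,0,0,0,0,0,0,0,0,0,0,0,0,0,0,0,0,0,0,0,0]' 1 >/dev/null
python3 -m inch '[0,0,-0.5,0,0,0,0,0,-1,0,0,0,0,0,-1,0,0,0,0,0,-1,0,0,0,0,0,-1,0,0,0]' >/dev/null
python3 -m inch '[0,0,-1,0,0,0,1,0,-1,0,0,0,1,0,0,0,0,0,1,0,0,0,0,0,1,0,0,0,0,0]' >/dev/null
python3 - <<'E'
from workcell import *
import cv2,numpy as np
S=get_image('scene');T=get_image('top')
cv2.imwrite('pics/scene3.png',S[:,:,::-1]);cv2.imwrite('pics/top3.png',T[:,:,::-1])
from me import *
T=cv2.imread('pics/top3.png');S=cv2.imread('pics/scene3.png')
pal=lambda h:(h[...,0]>10)&(h[...,0]<40)&(h[...,1]>50)&(h[...,2]>160)
for c in comps(T,(308,185,30,35),pal,40): print('block',c[1],c[0],onz('top',c[0],58),*rect('top',c[2],58))
for c in comps(T,(230,130,14,25),pal,20): print('post',c[1],onz('top',c[0],105))
E
python3 st.py 642.4 143 160 1.571
```

```text
t 18.0 p [ 443.1 -153.6   35.3] yaw 1.571 tilt 0.000 F [-0.5 -0.2  0.6] gap 55.5 grip 35.0 q6 -0.39
block 122.515625 [323.  206.8] [[ 426.3 -156.4   58. ]] [ 428.5 -154.3] [34.6 53.1] 89.0
post 44.4375 [[635.4 141.2 105. ]]
t 19.6 p [442.8 -72.  165.8] yaw 1.573 tilt 0.001 F [-0.5  0.6 -0.1] gap 88.0 grip 0.0 q6 -0.22
tool shift/20: [10.73 10.    0.3 ] turn z/.08: 0.02
```

```bash

python3 -m inch '[0.97,0.91,0,0,0,0,0.97,0.91,0,0,0,0,0.97,0.91,0,0,0,0,0.97,0.91,0,0,0,0,0.97,0.91,0,0,0,0]' >/dev/null
python3 -m inch '[0.97,0.91,0,0,0,0,0.97,0.91,0,0,0,0,0.97,0.91,0,0,0,0,0.97,0.91,0,0,0,0,0.97,0.91,0,0,0,0]' >/dev/null
python3 -m inch '[0.97,0.91,0,0,0,0,0,0,0,0,0,0]' >/dev/null
python3 - <<'E'
from workcell import *
import cv2,numpy as np
S=get_image('scene');T=get_image('top')
cv2.imwrite('pics/scene3.png',S[:,:,::-1]);cv2.imwrite('pics/top3.png',T[:,:,::-1])
c=lambda im,x,y,w,h:cv2.resize(im[y:y+h,x:x+w,::-1],(400,300),interpolation=cv2.INTER_CUBIC)
cv2.imwrite('pics/z6.png',np.hstack([c(S,170,200,80,60),c(T,270,170,80,60)]))
from me import *
T=cv2.imread('pics/top3.png');S=cv2.imread('pics/scene3.png')
pal=lambda h:(h[...,0]>10)&(h[...,0]<40)&(h[...,1]>50)&(h[...,2]>160)
for c in comps(T,(308,180,30,42),pal,40): print('block',c[1],c[0],onz('top',c[0],58),*rect('top',c[2],58))
E
python3 st.py 642.4 141.5 66 1.571
```

```text
block 273.65625 [321.9 202.5] [[ 440.5 -153.2   58. ]] [ 440.8 -153.6] [53.7 59.8] 179.7
t 20.9 p [643.2 139.3 164.9] yaw 1.571 tilt 0.001 F [ 0.  -0.8 -0.8] gap 87.8 grip 0.0 q6 0.18
tool shift/20: [ 0.12 -0.04  4.95] turn z/.08: 0.0
```

View pics/z6.png

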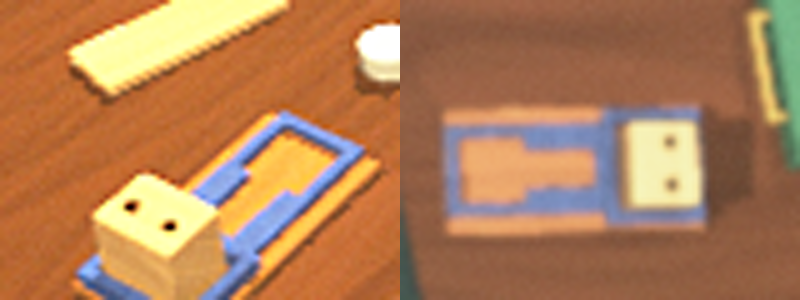

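The block is seated in its nest (top crop 665,165). Next I'll close the jaw.

```bash

python3 -m inch '[0.1,-0.05,1,0,0,0,0,0,1,0,0,0,0,0,1,0,0,0,0,0,1,0,0,0,0,0,0.9,0,0,0]' >/dev/null
python3 -m inch '[0,0,0,0,0,0,0,0,0,0,0,0,0,0,0,0,0,0,0,0,0,0,0,0,0,0,0,0,0,0]' 0 35 >/dev/null
python3 -m inch '[0,0,0,0,0,0,0,0,0,0,0,0,0,0,0,0,0,0,0,0,0,0,0,0,0,0,0,0,0,0]' >/dev/null; python3 st.py
python3 -m inch '[-0.25,0,0,0,0,0,-0.25,0,0,0,0,0,-0.25,0,0,0,0,0,-0.25,0,0,0,0,0,-0.25,0,0,0,0,0]'  >/dev/null
python3 -m inch '[-0.2,0,0,0,0,0,-0.2,0,0,0,0,0,-0.15,0,0,0,0,0,-0.1,0,0,0,0,0,0,0,0,0,0,0]' >/dev/null
python3 st.py
```

```text
t 22.4 p [641.2 141.9  67. ] yaw 1.571 tilt 0.002 F [-4.  -0.8  3.3] gap 20.8 grip 35.0 q6 0.18
t 23.4 p [641.7 103.6  67. ] yaw 1.570 tilt 0.001 F [-5.   2.4  3.1] gap 20.9 grip 35.0 q6 0.12
```

```bash

for i in 1 2 3; do python3 -m inch '[-0.1,0,0,0,0,0,0,0,0,0,0,0]' >/dev/null; python3 st.py; done
```

```text
t 23.6 p [641.8 102.3  67. ] yaw 1.570 tilt 0.001 F [-4.4  3.9  2.4] gap 20.9 grip 35.0 q6 0.12
t 23.8 p [641.8 102.2  67. ] yaw 1.570 tilt 0.004 F [-4.5 10.4  2.6] gap 21.2 grip 35.0 q6 0.12
t 24.0 p [641.8 102.2  67. ] yaw 1.569 tilt 0.007 F [-4.8 15.9  1.6] gap 21.0 grip 35.0 q6 0.11
```

```bash

python3 -m inch '[0.2,0,0,0,0,0,0,0,0,0,0,0,0,0,0,0,0,0,0,0,0,0,0,0,0,0,0,0,0,0]' 1 >/dev/null
python3 -m inch '[0,0,-1,0,0,0,0,0,-1,0,0,0,0,0,-1,0,0,0,0,0,-1,0,0,0,0,0,-1,0,0,0]' >/dev/null
python3 -m inch '[0,-0.5,-1,0,0,0,0,-0.5,-1,0,0,0,0,-0.5,-1,0,0,0,0,-0.5,0,0,0,0,0,-0.5,0,0,0,0]' >/dev/null
python3 -m inch '[1,-0.5,0,0,0,0,1,-0.5,0,0,0,0,1,-0.5,0,0,0,0,1,-0.5,0,0,0,0,1,-0.5,0,0,0,0]' 0.34 >/dev/null
python3 -m inch '[1,0,0,0,0,0,1,0,0,0,0,0,1,0,0,0,0,0,1,0,0,0,0,0,1,0,0,0,0,0]' >/dev/null
python3 -m inch '[0,0,0,0,0,1,0,0,0,0,0,1,0,0,0,0,0,1,0,0,0,0,0,1,0,0,0,0,0,1]' >/dev/null
python3 -m inch '[0,0,0,0,0,1,0,0,0,0,0,1,0,0,0,0,0,1,0,0,0,0,0,1,0,0,0,0,0,1]' >/dev/null
python3 -m inch '[0,0,0,0,0,1,0,0,0,0,0,1,0,0,0,0,0,1,0,0,0,0,0,1,0,0,0,0,0,1]' >/dev/null
python3 -m inch '[0,0,0,0,0,1,0,0,0,0,0,1,0,0,0,0,0,1,0,0,0,0,0,1,0,0,0,0,0,0.6]' >/dev/null
python3 st.py 523 388 66 0.005
```

```text
t 28.5 p [541.5 301.7 225.6] yaw -0.000 tilt 0.002 F [-0.2  0.3 -0.2] gap 30.0 grip 0.0 q6 2.04
tool shift/20: [-0.91 -4.32  7.98] turn z/.08: -0.07
```

```bash

python3 -m inch '[-0.3,-1,0,0,0,0,-0.3,-1,0,0,0,0,-0.3,-1,0,0,0,0,0,-1,0,0,0,0,0,-0.3,0,0,0,0]' >/dev/null
python3 -m inch '[0,0,1,0,0,0,0,0,1,0,0,0,0,0,1,0,0,0,0,0,1,0,0,0,0,0,0,0,0,0]' >/dev/null
python3 - <<'E'
from workcell import *
import cv2,numpy as np
S=get_image('scene');T=get_image('top')
cv2.imwrite('pics/scene4.png',S[:,:,::-1]);cv2.imwrite('pics/top4.png',T[:,:,::-1])
c=lambda im,x,y,w,h:cv2.resize(im[y:y+h,x:x+w,::-1],(400,300),interpolation=cv2.INTER_CUBIC)
cv2.imwrite('pics/z7.png',np.hstack([c(S,265,120,100,75),c(S,265,180,80,60)]))
E
python3 st.py 523 388 66 0.005
```

```text
t 29.6 p [524.  387.4 146.6] yaw 0.002 tilt 0.001 F [-0.3 -1.  -0.6] gap 29.9 grip 0.0 q6 2.17
tool shift/20: [-0.04 -0.03  4.03] turn z/.08: -0.03
```

View pics/z7.png

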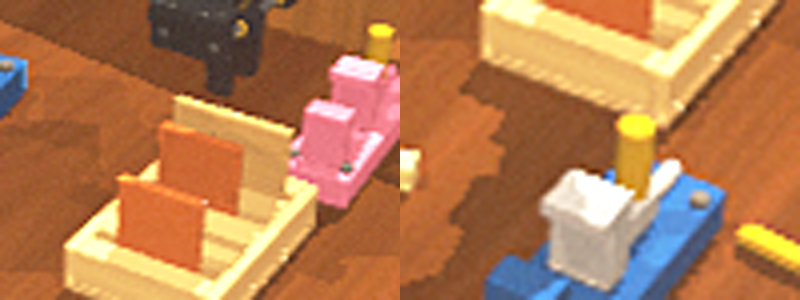

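The finger (crop 220,90) is above the wide panel, and the jaw is home. I'll descend and grip.

```bash

python3 -m inch '[0,0,1,0,0,0,0,0,0.6,0,0,0,0,0,0.6,0,0,0,0,0,0.6,0,0,0,0,0,0.6,0,0,0]' >/dev/null;python3 st.py
python3 -m inch '[0,0,0.3,0,0,0,0,0,0.3,0,0,0,0,0,0,0,0,0]' >/dev/null; python3 st.py
python3 -m inch '[0,0,0,0,0,0,0,0,0,0,0,0,0,0,0,0,0,0,0,0,0,0,0,0,0,0,0,0,0,0]' 0 35 >/dev/null
python3 -m inch '[0,0,0,0,0,0,0,0,0,0,0,0]' >/dev/null;python3 st.py
python3 -m inch '[0,0,-0.3,0,0,0,0,0,-0.5,0,0,0,0,0,-0.7,0,0,0,0,0,-1,0,0,0,0,0,-1,0,0,0]' >/dev/null
python3 st.py
python3 -m inch '[0,0,-1,0,0,0,0,0,-1,0,0,0,0,0,-1,0,0,0,0,0,0,0,0,0,0,0,0,0,0,0]' >/dev/null
python3 st.py 531.8 -403 190 0.126
```

```text
t 30.1 p [524.2 387.9  78.6] yaw 0.003 tilt 0.000 F [0.1 0.6 0.1] gap 29.9 grip 0.0 q6 2.17
t 30.4 p [523.5 387.5  66.1] yaw 0.003 tilt 0.002 F [-0.1 -0.3 -0.9] gap 29.9 grip 0.0 q6 2.17
t 31.1 p [524.5 388.7  67.8] yaw 0.003 tilt 0.002 F [-0.6  4.7  1.3] gap 9.5 grip 35.0 q6 2.17
t 31.6 p [523.2 386.3 136.6] yaw 0.003 tilt 0.004 F [-0.9  0.4 -1.1] gap 9.9 grip 35.0 q6 2.17
t 32.1 p [523.9 387.  196.7] yaw 0.002 tilt 0.001 F [-0.1 -0.7  0. ] gap 9.6 grip 35.0 q6 2.17
tool shift/20: [ 0.31 39.5   0.38] turn z/.08: -1.55
```

```bash

for i in 1 2 3 4 5 6 7; do python3 -m inch '[0,1,0,0,0,0,0,1,0,0,0,0,0,1,0,0,0,0,0,1,0,0,0,0,0,1,0,0,0,0]' >/dev/null; done
python3 -m inch '[0,1,0,0,0,0,0,1,0,0,0,0,0,0,0,0,0,-1,0,0,0,0,0,-0.6,0,0,0,0,0,0]' >/dev/null
python3 -m inch '[0,0,1,0,0,0,0,0,1,0,0,0,0,0,1,0,0,0,0,0,0,0,0,0,0,0,0,0,0,0]' >/dev/null
python3 - <<'E'
from workcell import *
import cv2,numpy as np
S=get_image('scene');T=get_image('top')
cv2.imwrite('pics/scene5.png',S[:,:,::-1]);cv2.imwrite('pics/top5.png',T[:,:,::-1])
cv2.imwrite('pics/z8.png',cv2.resize(S[240:360,110:270,::-1],(800,600),interpolation=cv2.INTER_CUBIC))
E
python3 st.py 526 -358.2 67 0.127
```

```text
t 36.7 p [ 526.8 -352.9  138.5] yaw 0.130 tilt 0.002 F [-0.2 -0.4  0.2] gap 10.0 grip 35.0 q6 0.81
tool shift/20: [-0.08  0.25  3.58] turn z/.08: 0.04
```

View pics/z8.png

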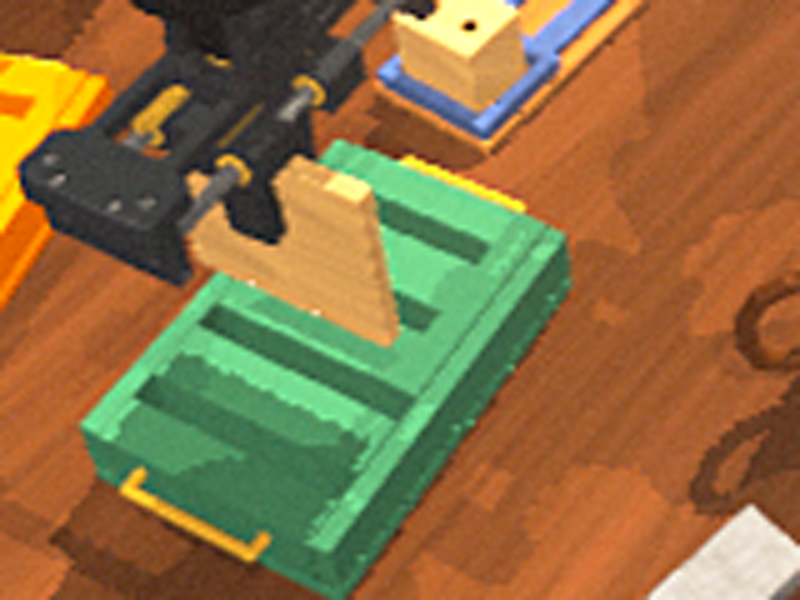

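The panel hovers over the second long pocket, with its bottom edge from (195,258) to (388,347) in the crop. I'll compare it with the pocket.

```bash
python3 - <<'E'
from me import *
o=np.array
for z in(79.5,81.5,83.5):
  P=onz('scene',o([[195,258],[388,347],[399,338]])/5-.4+[110,240],z); print(P, np.hypot(*(P[0]-P[1])[:2]),(P[0]+P[2])/2)
E
```

```text
[[ 467.9 -362.2   79.5]
 [ 577.7 -347.6   79.5]
 [ 578.5 -341.2   79.5]] 110.79314261738308 [ 523.2 -351.7   79.5]
[[ 469.5 -363.1   81.5]
 [ 579.  -348.5   81.5]
 [ 579.7 -342.1   81.5]] 110.49345864653014 [ 524.6 -352.6   81.5]
[[ 471.  -364.    83.5]
 [ 580.2 -349.5   83.5]
 [ 581.  -343.1   83.5]] 110.19377467567743 [ 526.  -353.6   83.5]
```

```bash

python3 -m inch '[0.05,0.27,0.6,0,0,0,0,0,0.8,0,0,0,0,0,0.3,0,0,0,0,0,0,0,0,0]' >/dev/null; python3 st.py 528.2 -358.2 67 0.127

```

```text
t 37.1 p [ 526.4 -356.5  100.8] yaw 0.131 tilt 0.004 F [0.5 0.2 0. ] gap 9.6 grip 35.0 q6 0.81
tool shift/20: [0.08 0.1  1.69] turn z/.08: 0.04
```

```bash

python3 -m inch '[0.06,0.07,0,0,0,0,0,0,0,0,0,0]' >/dev/null; python3 st.py 528.2 -358.2 67 0.127
python3 -m inch '[0,0,0.25,0,0,0,0,0,0.15,0,0,0,0,0,0,0,0,0]' >/dev/null; python3 st.py 528.2 -358.2 67 0.127
```

```text
t 37.3 p [ 529.4 -359.   103.4] yaw 0.131 tilt 0.001 F [ 0.7  0.4 -0.2] gap 9.6 grip 35.0 q6 0.81
tool shift/20: [-0.06 -0.05  1.82] turn z/.08: 0.05
t 37.6 p [ 528.6 -358.3   94.5] yaw 0.131 tilt 0.001 F [ 0.4 -0.3  0.1] gap 9.8 grip 35.0 q6 0.81
tool shift/20: [-0.02 -0.01  1.37] turn z/.08: 0.05
```

```bash

python3 -m inch '[0,0,0.4,0,0,0,0,0,0.4,0,0,0,0,0,0.3,0,0,0,0,0,0,0,0,0]' >/dev/null; python3 st.py 528.2 -358.2 67 0.127
python3 -m inch '[0,0,0.15,0,0,0,0,0,0,0,0,0]' >/dev/null; python3 st.py 528.2 -358.2 67 0.127
```

```text
t 38.0 p [ 527.9 -357.9   71.2] yaw 0.131 tilt 0.003 F [-0.5  0.1 -1.1] gap 9.6 grip 35.0 q6 0.81
tool shift/20: [0.01 0.02 0.21] turn z/.08: 0.04
t 38.2 p [ 528.9 -358.6   69.8] yaw 0.131 tilt 0.000 F [ 0.2 -0.1 -1. ] gap 10.0 grip 35.0 q6 0.81
tool shift/20: [-0.03 -0.02  0.14] turn z/.08: 0.05
```

```bash

python3 -m inch '[0,0,0.1,0,0,0,0,0,0,0,0,0]' >/dev/null; python3 st.py
python3 -m inch '[0,0,0,0,0,0,0,0,0,0,0,0,0,0,0,0,0,0]' 0.34 >/dev/null
python3 -m inch '[0,0,-1,0,0,0,0,0,-1,0,0,0,0,0,-1,0,0,0,0,0,-1,0,0,0,0,0,-1,0,0,0]' >/dev/null
python3 -m inch '[0,0,0,0,0,1,0,0,0,0,0,0.6,0,0,0,0,0,0]' >/dev/null; python3 st.py
for i in 1 2 3 4 5 6 7; do python3 -m inch '[0,-1,0,0,0,0,0,-1,0,0,0,0,0,-1,0,0,0,0,0,-1,0,0,0,0,0,-1,0,0,0,0]' >/dev/null; done
python3 -m inch '[0,0,0,0,0,0]' >/dev/null
python3 - <<'E'
from workcell import *
import cv2
cv2.imwrite('pics/scene6.png',get_image('scene')[:,:,::-1]);cv2.imwrite('pics/top6.png',get_image('top')[:,:,::-1])
E
python3 st.py 515.5 343 66 0.003
```

```text
t 38.4 p [ 529.  -358.7   68.1] yaw 0.131 tilt 0.000 F [-1.2  0.5 -0.6] gap 9.6 grip 35.0 q6 0.81
t 39.5 p [ 529.1 -358.8  168.6] yaw 0.003 tilt 0.001 F [-0.   0.4 -0.4] gap 29.8 grip 0.0 q6 0.93
t 43.2 p [526.9 341.9 167.9] yaw 0.004 tilt 0.001 F [-0.2 -0.4 -0. ] gap 29.9 grip 0.0 q6 2.10
tool shift/20: [-0.57 -0.06  5.09] turn z/.08: 0.01
```

```bash

python3 -m inch '[-0.57,-0.05,0,0,0,0,0,0,1,0,0,0,0,0,0.5,0,0,0,0,0,0,0,0,0]' >/dev/null;python3 st.py 515.5 343 66
python3 -m inch '[0,0,1,0,0,0,0,0,0.7,0,0,0,0,0,0.7,0,0,0,0,0,0.7,0,0,0,0,0,0.5,0,0,0]' >/dev/null;
python3 -m inch '[0,0,0,0,0,0]' >/dev/null;python3 st.py
python3 -m inch '[0,0,0,0,0,0,0,0,0,0,0,0,0,0,0,0,0,0,0,0,0,0,0,0,0,0,0,0,0,0]' 0 35 >/dev/null
python3 -m inch '[0,0,0,0,0,0,0,0,0,0,0,0]' >/dev/null;python3 st.py
python3 -m inch '[0,0,-0.3,0,0,0,0,0,-0.5,0,0,0,0,0,-0.7,0,0,0,0,0,-1,0,0,0,0,0,-1,0,0,0]' >/dev/null
python3 -m inch '[0,0,-1,0,0,0,0,0,-1,0,0,0,0,0,-1,0,0,0,0,0,0,0,0,0,0,0,0,0,0,0]' >/dev/null
python3 st.py 520 -313.7 140 0.128
```

```text
t 43.6 p [514.  340.8 135.9] yaw 0.002 tilt 0.005 F [-1.3  0.5  0.4] gap 29.8 grip 0.0 q6 2.11
tool shift/20: [ 0.09 -0.12  3.5 ] turn z/.08: None
t 44.2 p [514.5 341.5  63.9] yaw 0.003 tilt 0.004 F [-0.2  0.4  1. ] gap 29.9 grip 0.0 q6 2.11
t 44.9 p [516.4 343.5  66.9] yaw 0.003 tilt 0.003 F [-0.2  4.4  0. ] gap 9.8 grip 35.0 q6 2.11
t 45.9 p [515.7 341.7 196. ] yaw 0.002 tilt 0.001 F [-0.5 -0.2 -1.2] gap 9.6 grip 35.0 q6 2.11
tool shift/20: [ 0.13 32.77  2.82] turn z/.08: -1.57
```

```bash

for i in 1 2 3 4 5 6; do python3 -m inch '[0,1,0,0,0,0,0,1,0,0,0,0,0,1,0,0,0,0,0,1,0,0,0,0,0,1,0,0,0,0]' >/dev/null; done
python3 -m inch '[0,1,0,0,0,0,0,1,0,0,0,0,0.1,0.5,0,0,0,-1,0,0,0,0,0,-0.57,0,0,0,0,0,0]' >/dev/null
python3 -m inch '[0,0,1,0,0,0,0,0,1,0,0,0,0,0,1,0,0,0,0,0,0,0,0,0,0,0,0,0,0,0]' >/dev/null
python3 - <<'E'
from workcell import *
import cv2,numpy as np
S=get_image('scene');T=get_image('top')
cv2.imwrite('pics/scene7.png',S[:,:,::-1]);cv2.imwrite('pics/top7.png',T[:,:,::-1])
cv2.imwrite('pics/z9.png',cv2.resize(S[240:360,110:270,::-1],(800,600),interpolation=cv2.INTER_CUBIC))
E
python3 st.py 520 -313.7 66 0.128
```

```text
t 50.0 p [ 520.2 -308.2  137.4] yaw 0.128 tilt 0.002 F [0.9 0.1 0.1] gap 9.6 grip 35.0 q6 0.87
tool shift/20: [-0.05  0.27  3.57] turn z/.08: -0.0
```

View pics/z9.png

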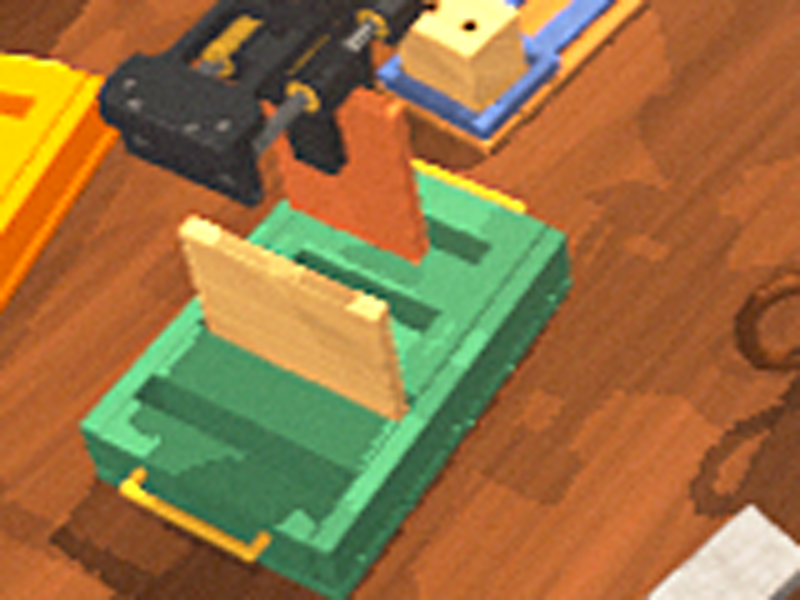

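The wide panel is seated. The narrow panel's bottom edge runs from (288,205) to (419,264).

```bash
python3 - <<'E'
from me import *
o=np.array
for z in(80,82,84):
  P=onz('scene',o([[288,204],[419,264],[429,256]])/5-.4+[110,240],z); print(P, np.hypot(*(P[0]-P[1])[:2]),(P[0]+P[2])/2)
E
```

```text
[[ 480.8 -314.5   80. ]
 [ 557.8 -305.5   80. ]
 [ 558.4 -299.4   80. ]] 77.49163017502751 [ 519.6 -306.9   80. ]
[[ 482.3 -315.5   82. ]
 [ 559.1 -306.6   82. ]
 [ 559.8 -300.5   82. ]] 77.28188150766316 [ 521. -308.   82.]
[[ 483.8 -316.6   84. ]
 [ 560.4 -307.6   84. ]
 [ 561.1 -301.5   84. ]] 77.07213284029905 [ 522.4 -309.1   84. ]
```

```bash

python3 -m inch '[-0.07,0.29,0.7,0,0,0,0,0,0.8,0,0,0,0,0,0.3,0,0,0,0,0,0,0,0,0]' >/dev/null; 
python3 -m inch '[0,0,0,0,0,0]' >/dev/null; python3 st.py 519.6 -314 66 0.128
python3 -m inch '[0,0,0,0,0,0]' >/dev/null; python3 st.py 519.6 -314 66 0.128
```

```text
t 50.5 p [ 518.5 -313.4   99.5] yaw 0.128 tilt 0.001 F [-0.3  1.2  0. ] gap 9.6 grip 35.0 q6 0.86
tool shift/20: [0.05 0.04 1.68] turn z/.08: 0.0
t 50.6 p [ 519.1 -313.7  100.4] yaw 0.128 tilt 0.000 F [-0.4 -0.3  0.5] gap 9.7 grip 35.0 q6 0.86
tool shift/20: [0.02 0.02 1.72] turn z/.08: 0.0
```

```bash

python3 -m inch '[0.02,0.01,0.25,0,0,0,0,0,0.25,0,0,0,0,0,0,0,0,0]' >/dev/null; python3 st.py 519.6 -314 66 0.128
python3 -m inch '[0,0,0.3,0,0,0,0,0,0.3,0,0,0,0,0,0.3,0,0,0,0,0,0.15,0,0,0,0,0,0,0,0,0]' >/dev/null; python3 st.py 519.6 -314 66 0.128
python3 -m inch '[0,0,0,0,0,0]' >/dev/null; python3 st.py 519.6 -314 66 0.128
```

```text
t 50.9 p [ 518.7 -313.3   89.2] yaw 0.128 tilt 0.002 F [-0.2  1.  -0.9] gap 9.5 grip 35.0 q6 0.86
tool shift/20: [0.04 0.04 1.16] turn z/.08: 0.0
t 51.4 p [ 518.7 -313.4   68.1] yaw 0.128 tilt 0.002 F [-0.1  0.1 -0.8] gap 10.1 grip 35.0 q6 0.86
tool shift/20: [0.04 0.04 0.11] turn z/.08: 0.0
t 51.5 p [ 519.2 -313.8   69. ] yaw 0.128 tilt 0.000 F [-0.1 -0.1 -0.7] gap 9.8 grip 35.0 q6 0.86
tool shift/20: [0.02 0.01 0.15] turn z/.08: 0.0
```

```bash

python3 -m inch '[0,0,0.12,0,0,0,0,0,0,0,0,0]' >/dev/null; python3 st.py
python3 -m inch '[0,0,0,0,0,0,0,0,0,0,0,0,0,0,0,0,0,0]' 0.34 >/dev/null
python3 -m inch '[0,0,-1,0,0,0,0,0,-1,0,0,0,0,0,-1,0,0,0,0,0,-1,0,0,0,0,0,-1,0,0,0]' >/dev/null
python3 -m inch '[0,0,0,0,0,1,0,0,0,0,0,0.57,0,0,0,0,0,0]' >/dev/null; python3 st.py
for i in 1 2 3 4 5; do python3 -m inch '[0,-1,0,0,0,0,0,-1,0,0,0,0,0,-1,0,0,0,0,0,-1,0,0,0,0,0,-1,0,0,0,0]' >/dev/null; done
python3 -m inch '[0.17,-1,0,0,0,0,0.17,-1,0,0,0,0,0.17,-1,0,0,0,0,0,-0.34,0,0,0,0,0,0,0,0,0,0]' >/dev/null
python3 st.py 529.5 253 66 0.003
```

```text
t 51.7 p [ 519.5 -314.    67. ] yaw 0.128 tilt 0.001 F [-0.4 -0.1 -1.1] gap 9.7 grip 35.0 q6 0.86
t 52.8 p [ 519.3 -313.8  167.1] yaw 0.003 tilt 0.001 F [ 1.1  0.9 -0.4] gap 29.9 grip 0.0 q6 0.98
t 55.8 p [526.8 254.4 166.6] yaw 0.005 tilt 0.001 F [ 0.1 -0.3 -0.6] gap 29.8 grip 0.0 q6 1.97
tool shift/20: [0.14 0.07 5.03] turn z/.08: 0.03
```

```bash

python3 -m inch '[0.12,0.06,0,0,0,0,0,0,1,0,0,0,0,0,0.5,0,0,0,0,0,0,0,0,0]' >/dev/null;python3 st.py 529.5 253 66
python3 -m inch '[0,0,1,0,0,0,0,0,0.7,0,0,0,0,0,0.7,0,0,0,0,0,0.7,0,0,0,0,0,0.5,0,0,0]' >/dev/null;
python3 -m inch '[0,0,0,0,0,0]' >/dev/null;python3 st.py
python3 -m inch '[0,0,0,0,0,0,0,0,0,0,0,0,0,0,0,0,0,0,0,0,0,0,0,0,0,0,0,0,0,0]' 0 35 >/dev/null
python3 -m inch '[0,0,0,0,0,0,0,0,0,0,0,0]' >/dev/null;python3 st.py
python3 -m inch '[0,0,-0.3,0,0,0,0,0,-0.5,0,0,0,0,0,-0.7,0,0,0,0,0,-1,0,0,0,0,0,-1,0,0,0]' >/dev/null
python3 -m inch '[0,0,-1,0,0,0,0,0,-1,0,0,0,0,0,-1,0,0,0,0,0,0,0,0,0,0,0,0,0,0,0]' >/dev/null
python3 st.py 514 -263 196 0.128
```

```text
t 56.2 p [528.7 250.4 134.5] yaw 0.002 tilt 0.005 F [ 0.1 -0.2  0.1] gap 29.4 grip 0.0 q6 1.97
tool shift/20: [ 0.05 -0.14  3.43] turn z/.08: None
t 56.8 p [528.9 251.2  62.5] yaw 0.003 tilt 0.004 F [-0.5 -0.1 -0.3] gap 30.2 grip 0.0 q6 1.97
t 57.5 p [531.1 253.8  65.5] yaw 0.003 tilt 0.004 F [-0.1  6.1 -2.3] gap 9.9 grip 35.0 q6 1.97
t 58.5 p [530.6 252.  195.2] yaw 0.003 tilt 0.002 F [-0.5  0.3 -1.2] gap 9.7 grip 35.0 q6 1.97
tool shift/20: [-0.9  25.75 -0.06] turn z/.08: -1.57
```

```bash

for i in 1 2 3 4 5; do python3 -m inch '[-0.03,1,0,0,0,0,-0.03,1,0,0,0,0,-0.03,1,0,0,0,0,-0.03,1,0,0,0,0,-0.03,1,0,0,0,0]' >/dev/null; done
python3 -m inch '[0,0.75,0,0,0,0,0,0,0,0,0,-1,0,0,0,0,0,-0.57,0,0,0,0,0,0,0,0,0,0,0,0]' >/dev/null
python3 -m inch '[0,0,1,0,0,0,0,0,1,0,0,0,0,0,1,0,0,0,0,0,0,0,0,0,0,0,0,0,0,0]' >/dev/null
python3 - <<'E'
from workcell import *
import cv2,numpy as np
S=get_image('scene');T=get_image('top')
cv2.imwrite('pics/scene8.png',S[:,:,::-1]);cv2.imwrite('pics/top8.png',T[:,:,::-1])
cv2.imwrite('pics/z10.png',cv2.resize(S[225:345,130:290,::-1],(800,600),interpolation=cv2.INTER_CUBIC))
E
python3 st.py 514.3 -269.1 65 0.128
```

```text
t 62.1 p [ 517.5 -263.5  136. ] yaw 0.128 tilt 0.002 F [ 0.4  1.1 -0.2] gap 9.6 grip 35.0 q6 0.93
tool shift/20: [-0.2   0.25  3.55] turn z/.08: 0.0
```

View pics/z10.png

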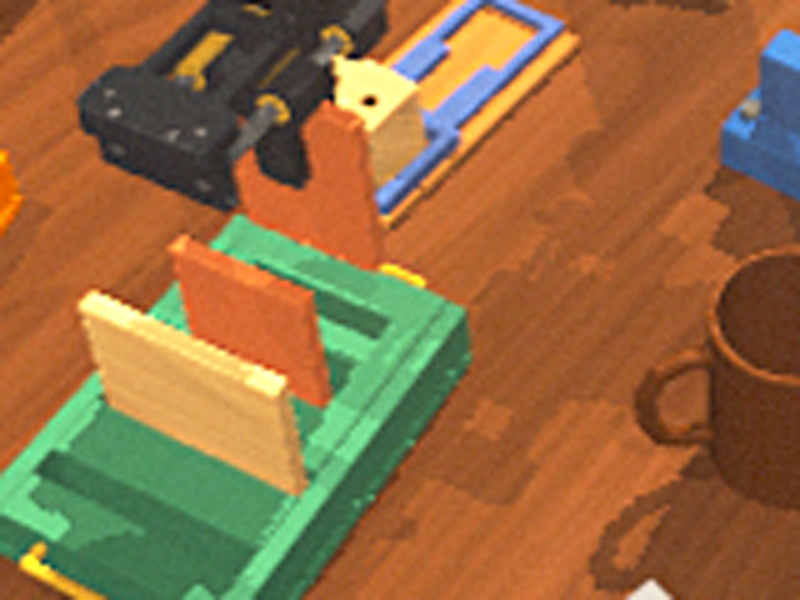

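Both placed panels stand in their pockets. The second narrow panel hovers with its bottom edge from (248,213) to (374,270).

```bash
python3 - <<'E'
from me import *
o=np.array
for z in(79,81,83):
  P=onz('scene',o([[248,213],[374,270],[383,262]])/5-.4+[130,225],z); print(P, np.hypot(*(P[0]-P[1])[:2]),(P[0]+P[2])/2)
E
```

```text
[[ 474.  -266.8   79. ]
 [ 550.6 -259.    79. ]
 [ 550.9 -252.8   79. ]] 76.98013626897904 [ 512.5 -259.8   79. ]
[[ 475.6 -268.    81. ]
 [ 551.9 -260.2   81. ]
 [ 552.2 -254.    81. ]] 76.77205368719048 [ 513.9 -261.    81. ]
[[ 477.1 -269.2   83. ]
 [ 553.3 -261.4   83. ]
 [ 553.5 -255.2   83. ]] 76.56397110540202 [ 515.3 -262.2   83. ]
```

```bash

python3 -m inch '[-0.05,0.28,0.7,0,0,0,0,0,0.8,0,0,0,0,0,0.3,0,0,0,0,0,0,0,0,0]' >/dev/null; 
python3 -m inch '[0,0,0,0,0,0,0,0,0,0,0,0]' >/dev/null; python3 st.py 517.2 -269.3 65 0.128
python3 -m inch '[0,0,0.25,0,0,0,0,0,0.25,0,0,0,0,0,0,0,0,0,0,0,0,0,0,0]' >/dev/null; python3 st.py 517.2 -269.3 65 0.128
```

```text
t 62.7 p [ 516.8 -269.    99. ] yaw 0.128 tilt 0.001 F [-0.2  0.6  0. ] gap 9.7 grip 35.0 q6 0.92
tool shift/20: [0.02 0.02 1.7 ] turn z/.08: 0.0
t 63.1 p [ 516.2 -268.7   88.4] yaw 0.128 tilt 0.001 F [ 0.5 -0.5 -0.7] gap 9.9 grip 35.0 q6 0.92
tool shift/20: [0.05 0.04 1.17] turn z/.08: 0.0
```

```bash

python3 -m inch '[0,0,0.3,0,0,0,0,0,0.3,0,0,0,0,0,0.3,0,0,0,0,0,0.15,0,0,0,0,0,0,0,0,0]' >/dev/null; python3 st.py
python3 -m inch '[0,0,0.1,0,0,0,0,0,0,0,0,0]' >/dev/null; python3 st.py
python3 -m inch '[0,0,0,0,0,0,0,0,0,0,0,0,0,0,0,0,0,0]' 0.34 >/dev/null
python3 -m inch '[0,0,-1,0,0,0,0,0,-1,0,0,0,0,0,-1,0,0,0,0,0,-1,0,0,0,0,0,-1,0,0,0]' >/dev/null
python3 - <<'E'
from workcell import *
import cv2,numpy as np
S=get_image('scene');T=get_image('top')
cv2.imwrite('pics/scene9.png',S[:,:,::-1]);cv2.imwrite('pics/top9.png',T[:,:,::-1])
c=lambda im,x,y,w,h:cv2.resize(im[y:y+h,x:x+w,::-1],(400,300),interpolation=cv2.INTER_CUBIC)
cv2.imwrite('pics/z11.png',np.vstack([np.hstack([c(S,130,220,120,90),c(S,150,170,240,180)]),np.hstack([c(S,210,180,80,60),c(T,220,175,80,60)])]))
E
python3 st.py
```

```text
t 63.6 p [ 515.8 -268.5   66.7] yaw 0.128 tilt 0.002 F [-0.1  0.2 -0. ] gap 9.4 grip 35.0 q6 0.92
t 63.8 p [ 516.4 -268.8   65.6] yaw 0.128 tilt 0.000 F [ 0.3  0.6 -0.7] gap 9.8 grip 35.0 q6 0.92
t 64.7 p [ 518.6 -270.1  169.4] yaw 0.128 tilt 0.007 F [ 0.4 -0.8  0.3] gap 29.7 grip 0.0 q6 0.92
```

View pics/z11.png

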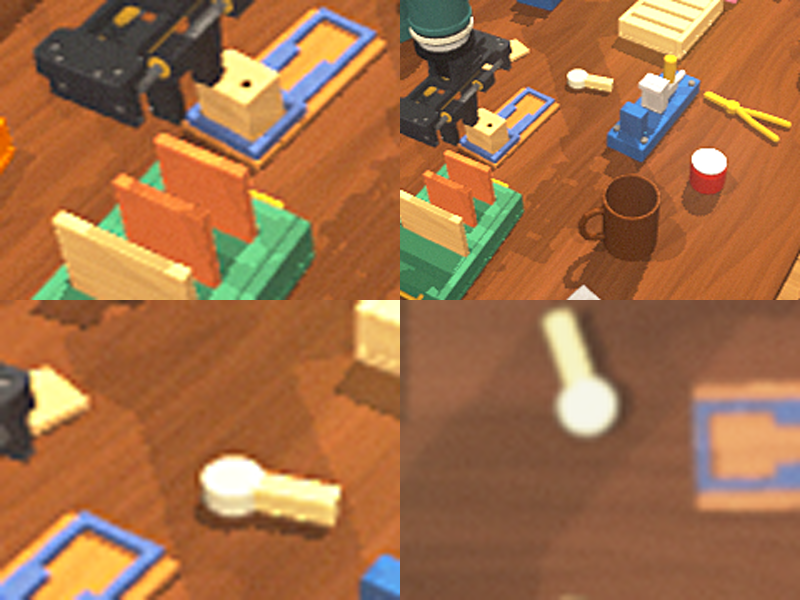

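All three panels stand in the carrier and the rack is empty. The hammer has been knocked: its felt is now at top crop (587,406) and its tail end at (558,312). I'll measure it again.

```bash
cat > ham.py <<'E'
from me import *
o=np.array
def meas(T,S,tb,sb):
    for n,im,bx in(('top',T,tb),('scene',S,sb)):
        hm=lambda h:(h[...,2]>165)&(h[...,1]<140)
        for c in comps(im,bx,hm,60):
            k=c[3]; P=onz(n,k,18)[:,:2]
            # farthest end pair along the long axis, then disc fitted to the felt-end contour
            mask=lambda f:None
            mu=P.mean(0); u=np.linalg.svd(P-mu)[2][0]; s=(P-mu)@u; w=(P-mu)@[-u[1],u[0]]
            wl=[np.ptp(w[(s>a)&(s<b)]) for a,b in((s.min(),s.min()+30),(s.max()-30,s.max()))]
            if wl[0]>wl[1]: u=-u; s=-s; w=-w
            C,rad=cv2.minEnclosingCircle(P[s>s.max()-34].astype(np.float32))
            print(n,c[1],'len %.1f'%np.ptp(s),'felt',o(C),'r %.1f'%rad,'tailend',P[s<s.min()+3].mean(0),'tailmid',P[(s<s.min()+35)].mean(0))
            d=o(C)-P[(s<s.min()+35)].mean(0); print('  dir %.3f rad'%np.arctan2(d[1],d[0]))
E
python3 - <<'E'
from ham import *
T=cv2.imread('pics/top9.png');S=cv2.imread('pics/scene9.png')
meas(T,S,(244,172,24,34),(245,206,40,24))
print('tri felt', tri([[210+232/5-.4,180+172/5-.4]],[[257.0,195.8]]))
print('tri tailend', tri([[210+338/5-.4,180+195/5-.4]],[[220+158/5-.4,175+11/5-.4]]))
meas(cv2.imread('pics/top8.png'),S,(244,172,24,34),(0,0,9,9))
E
```

```text
top 213.359375 len 91.7 felt [472.3  62.4] r 21.4 tailend [538.8  82.3] tailmid [525.3  79. ]
  dir -2.840 rad
scene 222.34375 len 94.0 felt [475.6  54. ] r 28.9 tailend [545.3  65.6] tailmid [529.4  68.6]
  dir -2.876 rad
tri felt [[471.6  62.   21.1]]
tri tailend [[538.   80.8  20.7]]
top 213.921875 len 92.0 felt [472.3  62.5] r 21.4 tailend [538.8  82.5] tailmid [525.6  79.1]
  dir -2.840 rad
```

```bash

for i in 1 2 3; do python3 -m inch '[0.08,-1,0,0,0,0,0.08,-1,0,0,0,0,0.08,-1,0,0,0,0,0.08,-1,0,0,0,0,0.08,-1,0,0,0,0]' 0.6 >/dev/null; done
python3 -m inch '[0.08,-1,0,0,0,0,0.08,-1,0,0,0,0]' >/dev/null
for i in 1 2 3 4 5 6 7 8; do python3 -m inch '[0,0,0,0,0,-1,0,0,0,0,0,-1,0,0,0,0,0,-1,0,0,0,0,0,-1,0,0,0,0,0,-1]' >/dev/null; done
python3 -m inch '[0,0,0,0,0,-1,0,0,0,0,0,-0.4,0,0,0,0,0,0]' >/dev/null
python3 - <<'E'
from ham import *
from workcell import *
T=get_image('top')[:,:,::-1].copy();S=get_image('scene')[:,:,::-1].copy()
cv2.imwrite('pics/scene10.png',S);cv2.imwrite('pics/top10.png',T)
c=lambda im,x,y,w,h:cv2.resize(im[y:y+h,x:x+w],(400,300),interpolation=cv2.INTER_CUBIC)
cv2.imwrite('pics/z12.png',np.hstack([c(S,210,160,100,75),c(T,220,160,80,60)]))
E
python3 st.py 501 71 9 -2.845
```

```text
t 70.8 p [498.7  72.3 164.5] yaw -2.843 tilt 0.002 F [-0.4 -0.3 -0.1] gap 52.6 grip 0.0 q6 -1.77
tool shift/20: [-0.11 -0.1   7.77] turn z/.08: 0.02
```

View pics/z12.png

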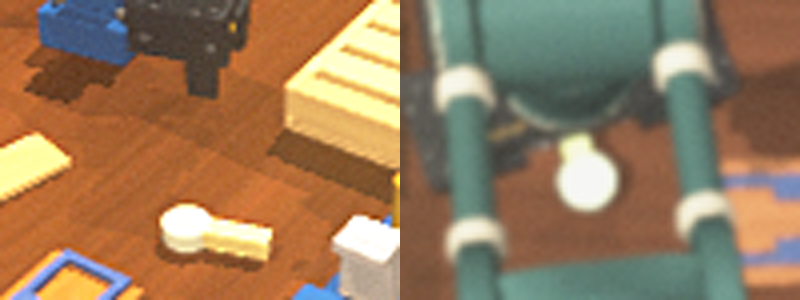

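The hammer hasn't moved and the gripper is above its tail, so I'll descend.

```bash

python3 -m inch '[-0.1,-0.08,1,0,0,0,0,0,1,0,0,0,0,0,1,0,0,0,0,0,1,0,0,0,0,0,1,0,0,0]' >/dev/null
python3 -m inch '[0,0,1,0,0,0,0,0,0.5,0,0,0,0,0,0,0,0,0,0,0,0,0,0,0]' >/dev/null;python3 st.py 501 71 9 -2.845
python3 -m inch '[0,0,0,0,0,0,0,0,0,0,0,0]' >/dev/null;python3 st.py 501 71 9 -2.845
```

```text
t 71.7 p [502.5  71.   36. ] yaw -2.843 tilt 0.000 F [0.1 0.6 0.1] gap 52.6 grip 0.0 q6 -1.78
tool shift/20: [0.07 0.02 1.35] turn z/.08: 0.02
t 71.9 p [503.3  71.   36.9] yaw -2.843 tilt 0.002 F [0.2 0.9 0.2] gap 52.6 grip 0.0 q6 -1.78
tool shift/20: [0.12 0.03 1.39] turn z/.08: 0.02
```

```bash

python3 -m inch '[0.05,0,0.6,0,0,0,0,0,0.6,0,0,0,0,0,0.1,0,0,0,0,0,0,0,0,0]' >/dev/null;python3 st.py 501 71 9 -2.845
python3 -m inch '[0,0,0,0,0,0,0,0,0,0,0,0,0,0,0,0,0,0,0,0,0,0,0,0,0,0,0,0,0,0]' 0 20 >/dev/null
python3 -m inch '[0,0,0,0,0,0,0,0,0,0,0,0]' >/dev/null; python3 st.py 501 71 9 -2.845
```

```text
t 72.3 p [500.1  70.5   8.4] yaw -2.843 tilt 0.003 F [-0.8 -0.2  0.6] gap 53.1 grip 0.0 q6 -1.78
tool shift/20: [-0.05  0.01 -0.03] turn z/.08: 0.02
t 73.0 p [501.6  70.6  10. ] yaw -2.843 tilt 0.000 F [-0.7 -0.3  1.3] gap 17.7 grip 20.0 q6 -1.78
tool shift/20: [0.02 0.03 0.05] turn z/.08: 0.03
```

```bash

python3 -m inch '[0,0,-0.4,0,0,0,0,0,-0.8,0,0,0,0,0,-1,0,0,0,0,0,-1,0,0,0,0,0,-1,0,0,0]' >/dev/null
for i in 1 2 3 4; do python3 -m inch '[0,0,0,0,0,1,0,0,0,0,0,1,0,0,0,0,0,1,0,0,0,0,0,1,0,0,0,0,0,1]' >/dev/null; done
python3 -m inch '[0,0,0,0,0,1,0,0,0,0,0,1,0,0,0,0,0,1,0,0,0,0,0,0.36,0,0,0,0,0,0]' >/dev/null; python3 st.py 443.4 -73.2 60 1.571
python3 -m inch '[-0.9,-0.36,0,0,0,0,-0.9,-0.36,0,0,0,0,-0.9,-0.36,0,0,0,0,-0.9,-0.36,0,0,0,0,-0.9,-0.36,0,0,0,0]' >/dev/null
python3 -m inch '[-0.9,-0.36,0,0,0,0,-0.9,-0.36,0,0,0,0,-0.9,-0.36,0,0,0,0,0,0,1,0,0,0,0,0,1,0,0,0]' >/dev/null
python3 -m inch '[0,0,0,0,0,0,0,0,0,0,0,0]' >/dev/null
python3 - <<'E'
from ham import *
from workcell import *
T=get_image('top')[:,:,::-1].copy();S=get_image('scene')[:,:,::-1].copy()
cv2.imwrite('pics/scene11.png',S);cv2.imwrite('pics/top11.png',T)
c=lambda im,x,y,w,h:cv2.resize(im[y:y+h,x:x+w],(400,300),interpolation=cv2.INTER_CUBIC)
cv2.imwrite('pics/z13.png',np.hstack([c(S,190,190,80,60),c(T,260,170,80,60)]))
E
python3 st.py 443.4 -73.2 18 1.571
```

```text
t 76.0 p [501.3  70.6  94. ] yaw 1.572 tilt 0.000 F [0.5 0.1 0.5] gap 17.7 grip 20.0 q6 0.09
tool shift/20: [-7.19 -2.91  1.7 ] turn z/.08: 0.01
t 77.3 p [444.7 -73.5  54.7] yaw 1.572 tilt 0.001 F [ 0.3  0.2 -0.3] gap 17.6 grip 20.0 q6 -0.22
tool shift/20: [ 0.01 -0.07  1.83] turn z/.08: 0.01
```

View pics/z13.png

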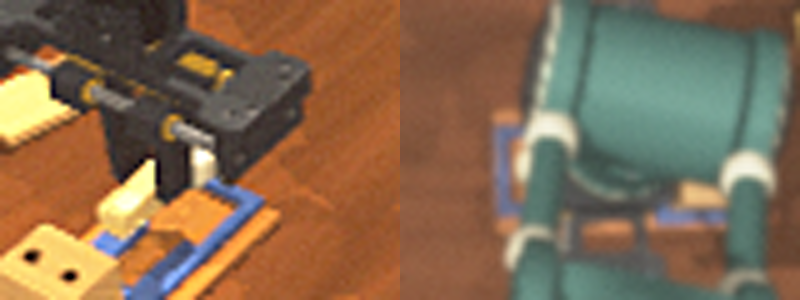

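The hammer hangs over its nest with the felt toward +y (tail at scene crop 125,210). I'll check it and lower it.

```bash
python3 -c "
from me import *
print(onz('scene',np.array([[99,203],[129,216]])/5-.4+[190,190],63))"
python3 -m inch '[0,-0.04,0.7,0,0,0,0,0,0.6,0,0,0,0,0,0,0,0,0]' >/dev/null; python3 st.py 443.4 -73.2 18 1.571
python3 -m inch '[0,0,0.2,0,0,0,0,0,0,0,0,0,0,0,0,0,0,0]' >/dev/null; python3 st.py 443.4 -73.2 18 1.571
```

```text
[[ 434.  -108.4   63. ]
 [ 455.1 -107.2   63. ]]
t 77.6 p [442.  -73.1  26.7] yaw 1.572 tilt 0.002 F [-0.4 -0.  -0.3] gap 17.2 grip 20.0 q6 -0.22
tool shift/20: [-0.01  0.07  0.44] turn z/.08: 0.01
t 77.9 p [443.3 -73.5  24. ] yaw 1.571 tilt 0.000 F [-0.4 -0.3 -0.2] gap 17.6 grip 20.0 q6 -0.22
tool shift/20: [0.01 0.   0.3 ] turn z/.08: 0.01
```

```bash

python3 -m inch '[-0.04,0,0.15,0,0,0,0,0,0.13,0,0,0,0,0,0,0,0,0]' >/dev/null; python3 st.py 443.4 -74 18 1.571
python3 -m inch '[0,0,0,0,0,0,0,0,0,0,0,0]' >/dev/null; python3 st.py 443.4 -74 18 1.571
```

```text
t 78.2 p [443.2 -74.3  18. ] yaw 1.571 tilt 0.000 F [ 1.3  0.2 -0.9] gap 17.6 grip 20.0 q6 -0.22
tool shift/20: [0.01 0.01 0.  ] turn z/.08: 0.0
t 78.4 p [442.9 -74.2  18. ] yaw 1.571 tilt 0.000 F [ 0.1 -0.6 -0.5] gap 17.8 grip 20.0 q6 -0.22
tool shift/20: [0.01 0.02 0.  ] turn z/.08: 0.01
```

Seated without force. I'll release with a partial opening, retreat upward and away, and inspect.

```bash

python3 -m inch '[0,0,0,0,0,0,0,0,0,0,0,0,0,0,0,0,0,0]' 0.45 >/dev/null
python3 -m inch '[0,0,-0.4,0,0,0,0,0,-0.8,0,0,0,0,0,-1,0,0,0,0,0,-1,0,0,0,0,0,-1,0,0,0]' >/dev/null
python3 -m inch '[0,0,-1,0,0,0,0,0,-1,0,0,0,1,0,-1,0,0,0,1,0,0,0,0,0,1,0,0,0,0,0]' >/dev/null
python3 -m inch '[1,0,0,0,0,0,1,0,0,0,0,0,1,0,0,0,0,0,1,0,0,0,0,0,1,0,0,0,0,0]' >/dev/null
python3 -m inch '[1,0,0,0,0,0,1,0,0,0,0,0,1,0,0,0,0,0,1,0,0,0,0,0,1,0,0,0,0,0]' >/dev/null
python3 -m inch '[0,0,0,0,0,0,0,0,0,0,0,0]' >/dev/null
python3 - <<'E'
from ham import *
from workcell import *
T=get_image('top')[:,:,::-1].copy();S=get_image('scene')[:,:,::-1].copy()
cv2.imwrite('pics/scene12.png',S);cv2.imwrite('pics/top12.png',T)
c=lambda im,x,y,w,h:cv2.resize(im[y:y+h,x:x+w],(400,300),interpolation=cv2.INTER_CUBIC)
cv2.imwrite('pics/z14.png',np.vstack([np.hstack([c(S,190,210,80,60),c(T,270,170,80,60)]),np.hstack([c(S,120,240,120,90),c(S,265,190,100,75)])]))
E
python3 st.py
```

```text
t 81.0 p [442.8 185.1 162.2] yaw 1.571 tilt 0.000 F [0.5 0.2 0. ] gap 39.9 grip 0.0 q6 0.34
```

View pics/z14.png

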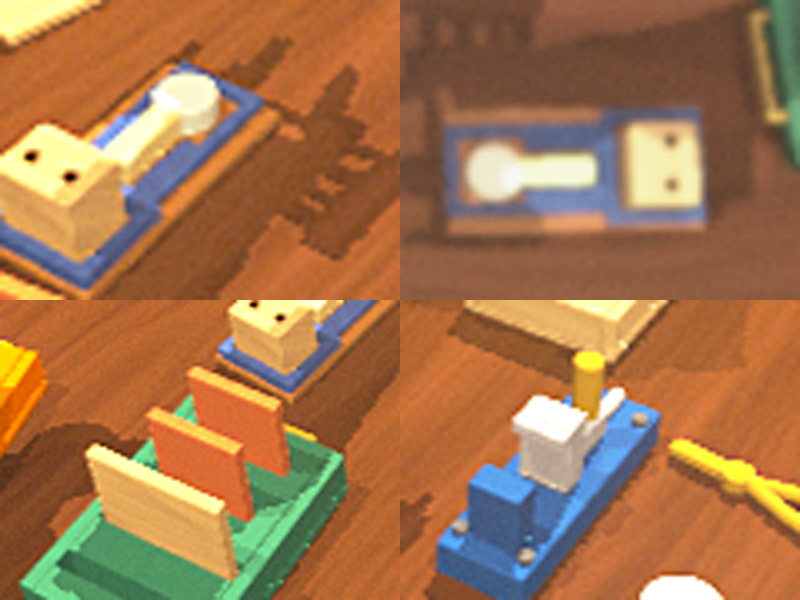

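The hammer lies flat in its nest, the block and panels are in place, and the jaw is home. I'll hand in the job.

```bash
python3 -c "
from workcell import job_done
print(job_done())"
```

```text
the job is handed in; nothing more can be done
None
```

I handed the job in at about 81 s of robot time; no verdict came back. My last pictures show the three panels present in their pockets (one wide, two narrow), the block and hammer in their nests and the vise jaw home.

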